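# Strip the bundling cone off its stud and nest it in the stack

## Task

Take the orange bundling cone off its stud: lift off the yellow T-handled nut first, then the aluminium clamp strap, and lay each inside the grey parts tray, then lift off the cone. Lower the cone, without dropping it, into the blue cone stack and push it lightly down until the stack's rim lies within the cone's white band; stop there, since driven past the band it jams. Leave the nut and strap in the tray, the cone upright in the stack, and everything else on the bench where it is.

Things in the scene. Friction and masses are not known exactly. Their poses are not given: they have to be found in the camera images.
- stud_top (a point): top of an upright 10 mm steel stud on a fixed grey disc (130 mm wide, 12 mm thick); this point is 148 mm above the bench. At the start the cone stands on the disc, the strap lies on the cone's hub and the nut on the strap, the stud through their 13 mm holes. The thread is already undone: each lifts straight up. The stud ends 34 mm above the hub's top, 14 mm above the strap.
- nut_mid (a point): the yellow T-handled nut, 44 mm high, 120 g or so; this point is its centre, 22 mm above its underside. Lower 20 mm: a 34 x 34 mm square foot with the stud hole (the stud enters it 14 mm). Upper 24 mm: the T bar to grip, 90 mm long along its x, 16 mm thick across y. It stands by itself on its foot.
- strap_mid (a point): the clamp strap, a plain aluminium bar 110 mm long (its x), 30 mm wide (y), 20 mm high with the stud hole in its middle, 150 g or so; this point is its centre, half-way up. It lies nearly along the cone's handle.
- cone_hub (a point): centre of the orange cone's black hub, the grip: a 26 x 26 x 16 mm block (8 mm of it above this point) on the cone's axis, in the middle of a handle bar (14 mm thick, 16 mm high) that runs along the cone's x, 6 mm clear above its rim. 94 mm above the cone's bottom edge. The cone weighs about 250 g.
- cone_base (a point): centre of the bottom edge of the orange cone, an open tapered sleeve, narrow end down, 80 mm high to the rim: 96 mm outside diameter at the bottom, 124 mm (132 mm over the lip) at the rim. White band round its outside from 40 to 50 mm above the bottom edge. z points up its axis.
- holder_rim (a point): centre of the mouth of the blue cone stack, an upright fixed tapered cone, 75 mm high, its rim 75 mm above the bench, 121 mm inside diameter at the rim and about 95 mm at the foot, with the same taper as the orange cone (about 4.5 mm clear all round when that is nested). Inside is the black drag ring.
- drag_ring (a joint): how far the black rubber ring in the blue stack is pushed down, m: 0 at the start, its flat top (92 mm wide) 33 mm below the stack's rim. The cone's bottom edge rests on it. It yields at about 12 N, does not spring back, and bears the cone's weight. From 0.007 to 0.017 the stack's rim lies within the white band (0.012: the middle); beyond 0.020 the cone is jammed.
- tray_in (a point): centre of the inner floor (5 mm above the bench) of the fixed grey parts tray, 150 mm (its x) by 210 mm (its y) outside, 35 mm high, walls 5 mm.
- oil_can: bystander to leave alone: green can, 52 mm diameter, 110 mm high; origin at the centre of its underside
- spare_cone: bystander to leave alone: small green tapered tub, 84 mm rim diameter, 65 mm high; origin at the centre of its underside
- weight: bystander to leave alone: brass weight, 44 mm diameter, 35 mm high; origin at the centre of its underside
- gauge_block: bystander to leave alone: pale wooden block, 50 x 35 x 30 mm; origin at the centre of its underside
Things that resemble listed ones, but are neither listed nor needed, are in the scene too. There is more than one size of the part that bears strap_mid; the job needs the largest.

How it is judged:
By the outcome, as a careful person would: the job done as asked, in the order asked, and still so for the second after the job is handed in, with the robot touching nothing.
It also fails if it takes over 72 s, if anything falls off the work surface, if the arm or the gripper's body presses on something with over 40 N, if the wrist force passes 120 N, or if a joint passes its speed limit or range.

## Robot

A 7-joint arm with a two-finger parallel gripper is mounted at the origin on the work surface. World frame = base frame: x ahead of the robot, y to its left, z up, the work surface at z = 0. Lengths are in m, angles in rad, forces in N, time in s.
With the tool pointing down it reaches from about 0.4 to 0.875 m from the base axis. Payload 19.3 kg.
Tool frame: the origin (TCP) lies at the very end of the fingers, on their centre line; the grasp point (between the pads) lies 19 mm behind it; z points along the fingers, y is the direction in which the jaws open and shut (so a half turn about z gives the same grasp; the last joint's range is limited). The gripper opens to 85 mm and grips with 20 to 120 N. Pads are 22 mm wide; open, the fingers measure 114 mm over their backs; the gripper's body (76 mm by 85 mm) begins 54 mm behind the grasp point. The pads swing forward as they close: fully open they stand 13 mm farther back than shut.
Start: joints at [1.089, 0.521, -0.036, 1.599, 0.021, 1.021, -0.113], TCP at [0.25, -0.573, 0.194] pointing down, gripper open.
Joint ranges: [-2.91, 2.91], [-0.3, 2.13], [-1.5, 1.42], [0.17, 2.43], [-1.26, 4.41], [0.16, 1.93], [-2.52, 2.52]. Speed limits (rad/s): [1.89, 1.89, 2.39, 2.39, 3.01, 3.01, 3.01].

## Interface

Orientations are given as [roll, pitch, yaw] about the fixed x, y, z axes, in that order (R = Rz(yaw) Ry(pitch) Rx(roll)).
In Python, from workcell import bot, viewer gives the robot as it stands.
- The arm moves only by the shell command python3 -m creep 'ROWS' [FORCE]. ROWS is JSON, a list of rows, each an object of numbers: "rx", "ry", "rz": the turn, a rotation vector about the tool's x, y, z in degrees; "tx", "ty", "tz": the shift along the tool's x, y, z in mm; "hand": the closure, from -1 (fully open) to 1 (shut), so that 0 is half open. In form: [{"rx": .., "ry": .., "rz": .., "tx": .., "ty": .., "tz": .., "hand": ..}, ...]. A call has 1 to 8 rows; each row is the pose to reach, as a shift and turn from the pose commanded when the call began, along the tool's axes at that moment; what a row does not reach only later rows make up. A row lasts 1/10 s, in which the tool goes at most 50 mm and 8.59 degrees, less where a joint would pass 70% of its speed; a pose out of reach is approached as far as the arm can. A call with a gripper value outside its range is refused whole. The fingers move at their own pace and stop on an object; FORCE is the grip in N (left out, the last holds). Time passes only in rows, so rows that repeat a pose let the fingers close. It gives the time, the measured TCP pose, the force and the opening at its end, in the units of the state.
- bot.observe(): the state, without advancing time (a new reading comes with each control period).
- viewer.grab_frame(name): name is "scene" or "side" or "wrist"; returns a dict with "pixels" (384x512x3 uint8, blue, green, red), "vertical_fov" (degrees; the focal length in pixels is half the picture's height over the tangent of half this angle, whatever the lens; pixels are square), "cx", "cy" (the principal point, pixels), "rvec" (rotation vector, rad) and "tvec" (3), from world to camera coordinates, as OpenCV has them; the wrist camera has in their place "tool_from_camera" (4x4, takes a point from camera to tool coordinates, whose origin is the TCP and whose axes are the flange's). Camera axes: x right, y down, z forward; pixel columns grow to the right and rows downward; lengths in m; the calibration is good to about 2 mm. A picture is of the moment at which its call begins: read the wrist's pose just before it. There is no depth.
- bot.job_done(): hands the job in, once; it reports no verdict.
Trained networks look in a picture, given as the dict that the camera call returned (one of the last four; its "shot" number tells which), for a name from the list of things; names that differ only in an ending like _2 or _b are one class to them, and where a whole thing is asked for, a point or a joint stands for the part that bears it (a point fixed in the world has none). Each returns a list of dicts, best first, with "score" (0 to 1); they miss things now and then, are a little off and sometimes report something else, mostly with a low value. They report only what shows in the picture. A call takes as long as a camera call. They do not tell look-alikes from the thing itself.
- viewer.outline_of(target, picture): "mask" (384x512 bool, what is visible of it) and "bbox" ([left, top, right, bottom] in pixels, round what is visible of it).
The state is a dict: "clock": time; "qpos": joint angles; "qd": joint speeds; "joint_efforts": joint torques, N m; "position": TCP position; "tool_rot": TCP orientation; "force": force on the tool from outside, world axes, zero at the start; "moment": the same for the moment, N m; "grip_width": finger opening in m.
Only numpy, scipy, OpenCV 4.12 (cv2) and the standard library are available. Lean on these libraries where they do the work, as an engineer would, in place of code of your own. Each camera call takes 0.05 s, during which the arm holds its last target.

## Working session

There is one attempt and no reset: what is moved stays moved. The work goes in short steps, Python scripts to look and compute and a shell command to move; the robot and the scene stay as the last step left them, time stands still between calls to the robot, and variables do not carry over. Pictures are saved under pics/ and viewed, and the job is handed in when it is done.

```bash
ls -la; mkdir -p pics
cat > h.py <<'E'
import numpy as np, cv2
from workcell import bot, viewer
def K(f):
    H=f["pixels"].shape[0]; fl=H/2/np.tan(np.radians(f["vertical_fov"])/2)
    return np.array([[fl,0,f["cx"]],[0,fl,f["cy"]],[0,0,1.]])
def ext(f,st=None):
    "world->cam R,t"
    if "rvec" in f:
        R=cv2.Rodrigues(np.array(f["rvec"],float))[0]; return R,np.array(f["tvec"],float)
    T=np.eye(4); T[:3,:3]=rot(st["tool_rot"]); T[:3,3]=st["position"]
    W=T@np.array(f["tool_from_camera"]); Wi=np.linalg.inv(W); return Wi[:3,:3],Wi[:3,3]
def rot(r):
    from scipy.spatial.transform import Rotation as Rn
    r=np.array(r,float)
    return Rn.from_euler('xyz',r).as_matrix() if r.size==3 else r
def proj(f,P,st=None):
    R,t=ext(f,st); P=np.atleast_2d(P); c=P@R.T+t; k=K(f); u=c@k.T; return u[:,:2]/u[:,2:]
def onz(f,uv,z,st=None):
    R,t=ext(f,st); C=-R.T@t; d=R.T@np.linalg.inv(K(f))@np.array([uv[0],uv[1],1.]); return C+d*(z-C[2])/d[2]
E
python3 - <<'E'
from h import *
s=bot.observe(); print(s)
for n in ["scene","side","wrist"]:
    f=viewer.grab_frame(n); cv2.imwrite(f"pics/{n}0.png",f["pixels"]); 
    print(n,f["vertical_fov"],f["cx"],f["cy"],f.get("rvec"),f.get("tvec"),f.get("tool_from_camera"), f["shot"], [k for k in f])
E
```

```text
total 12
drwxr-xr-x  3 agent agent 4096 Dec  6 17:43 .
drwxr-xr-x 23 root  root  4096 Dec  6 17:42 ..
drwxr-xr-x  2 agent agent 4096 Dec  6 17:43 pics
{'clock': 0.0, 'qpos': array([ 1.08881307,  0.52202629, -0.03630856,  1.59999072,  0.0212129 ,
        1.02111595, -0.1128157 ]), 'qd': array([-6.01301057e-04, -1.59956612e-03, -7.48226801e-04, -3.08834956e-05,
       -1.12416554e-04, -1.47676610e-04,  1.04642677e-03]), 'joint_efforts': array([ 1.26919433e-03, -9.27124071e+01,  1.98055364e+00, -3.69942033e+01,
        1.78365433e-02,  8.10212310e-03, -8.65830953e-05]), 'position': array([ 0.24994946, -0.57242931,  0.19312452]), 'tool_rot': array([-3.14044223e+00,  1.03223170e-04,  4.11747738e-01]), 'force': array([-0.09188488,  0.23928972,  0.29271075]), 'moment': array([ 0.04919547, -0.01600449, -0.0375863 ]), 'grip_width': 0.08555390345459511}
scene 42.79333587516048 255.06624177705527 190.62307189156923 [ 2.22058329  1.21398315 -0.40263314] [-0.29437361 -0.28808946  1.76456383] None 1 ['pixels', 'vertical_fov', 'cx', 'cy', 'rvec', 'tvec', 'shot']
side 44.318432132030765 252.59794873575595 191.73200204583821 [ 0.63131505 -2.46492114  1.42982323] [0.48737926 0.22549416 0.94648811] None 2 ['pixels', 'vertical_fov', 'cx', 'cy', 'rvec', 'tvec', 'shot']
wrist 59.94413823479641 252.86505561549927 186.3765230911105 None None [[-3.21094075e-04 -9.62503443e-01 -2.71269275e-01  6.77943314e-02]
 [ 9.99999930e-01 -3.61270029e-04  9.81666427e-05 -4.20798972e-04]
 [-1.92487190e-04 -2.71269224e-01  9.62503491e-01 -1.80621843e-01]
 [ 0.00000000e+00  0.00000000e+00  0.00000000e+00  1.00000000e+00]] 3 ['pixels', 'vertical_fov', 'cx', 'cy', 'tool_from_camera', 'shot']
```

View pics/scene0.png

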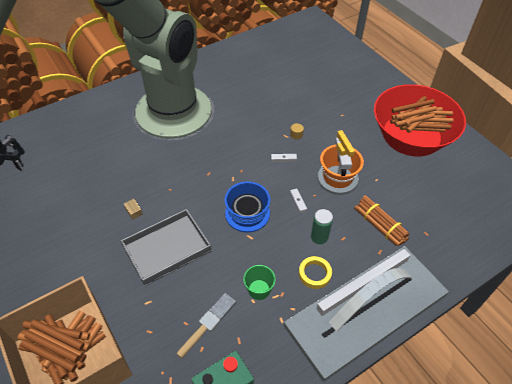

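View pics/side0.png

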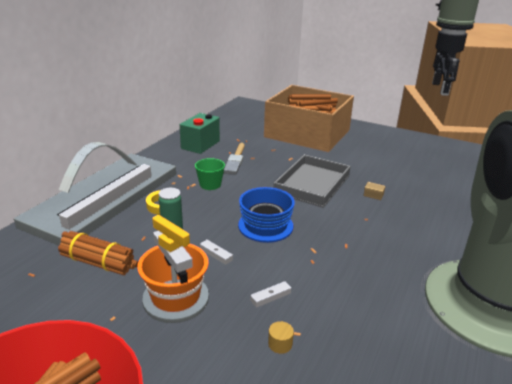

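View pics/wrist0.png

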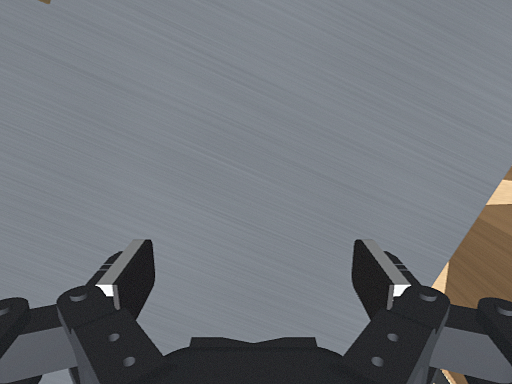

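The scene view shows the orange cone on its disc at (341,170), with the strap and yellow nut on top. The blue stack is at (247,205), the tray at (166,245), the oil can at (321,227), the green tub at (259,282), the weight at (297,131) and the block at (133,208). There are two loose white bars at (284,156) and (298,199), a yellow ring at (316,271) and a red bowl at (420,117). I'll measure next.

Run:
```python
from h import *
F={n:viewer.grab_frame(n) for n in ["scene","side"]}
np.save  # noqa
for n,f in F.items():
    vis=f["pixels"].copy()
    for t in ["nut_mid","strap_mid","cone_hub","cone_base","holder_rim","tray_in","stud_top","drag_ring","oil_can","weight"]:
        try: r=viewer.outline_of(t,f)
        except Exception as e: print(n,t,"ERR",e); continue
        for d in r[:4]:
            ys,xs=np.nonzero(d["mask"]); 
            print(n,t,round(d["score"],2),[int(v) for v in d["bbox"]],"cent",xs.mean().round(1),ys.mean().round(1))
    b=(310,110,390,210) if n=="scene" else (130,200,230,330)
    c=f["pixels"][b[1]:b[3],b[0]:b[2]]; cv2.imwrite(f"pics/{n}_crop0.png",cv2.resize(c,None,fx=6 if n=="scene" else 4.5,fy=6 if n=="scene" else 4.5,interpolation=cv2.INTER_CUBIC))
import pickle; pickle.dump(F,open("F0.pkl","wb"))
# camera positions
for n,f in F.items():
    R,t=ext(f); print(n,-R.T@t)
f=F["scene"]
for nm,uv,z in [("stack rim",(247,196),.075),("disc",(338,180),.012),("tray",(166,245),.005)]: print(nm,onz(f,uv,z))
f=F["side"]
for nm,uv,z in [("stack rim",(267,204),.075),("disc",(175,300),.012),("tray",(313,180),.005)]: print(nm,onz(f,uv,z))
```

```text
scene nut_mid 0.58 [341, 131, 353, 157] cent 344.6 145.3
scene nut_mid 0.39 [313, 208, 329, 243] cent 321.4 226.1
scene strap_mid 0.67 [335, 137, 349, 168] cent 344.4 160.3
scene strap_mid 0.53 [273, 153, 294, 161] cent 284.1 157.5
scene strap_mid 0.47 [291, 190, 306, 211] cent 298.2 200.0
scene cone_hub 0.62 [321, 144, 361, 186] cent 339.6 167.5
scene cone_base 0.65 [321, 148, 362, 188] cent 339.3 168.1
scene holder_rim 0.58 [227, 183, 271, 234] cent 247.6 206.2
scene tray_in 0.69 [124, 210, 211, 288] cent 165.9 246.4
scene stud_top 0.88 [321, 166, 358, 195] cent 334.9 182.4
scene drag_ring 0.56 [231, 191, 264, 218] cent 247.4 204.8
scene oil_can 0.89 [310, 209, 331, 244] cent 321.9 226.1
scene weight 0.6 [288, 124, 305, 136] cent 297.1 131.5
scene weight 0.15 [322, 147, 363, 186] cent 339.8 167.5
side nut_mid 0.64 [148, 216, 190, 252] cent 170.0 234.2
side strap_mid 0.66 [203, 240, 229, 261] cent 215.8 251.4
side strap_mid 0.64 [152, 229, 192, 270] cent 175.0 255.4
side strap_mid 0.61 [252, 284, 288, 303] cent 270.3 293.5
side cone_hub 0.95 [136, 243, 206, 312] cent 172.7 278.6
sid
[... 211 characters left out ...]
] cent 266.0 214.2
side tray_in 0.71 [272, 155, 349, 208] cent 312.9 179.8
side stud_top 0.94 [141, 266, 206, 323] cent 174.9 305.5
side drag_ring 0.71 [248, 205, 281, 210] cent 265.9 208.2
side oil_can 0.87 [158, 190, 183, 229] cent 170.4 205.5
side weight 0.79 [264, 324, 295, 358] cent 280.2 336.9
side weight 0.6 [238, 189, 293, 243] cent 265.8 214.5
scene [ 1.25089388 -0.47047989  1.22362169]
side [0.1124262  0.85909538 0.65843859]
stack rim [ 0.51594693 -0.01170108  0.075     ]
disc [0.57711112 0.29189087 0.012     ]
tray [ 0.49550664 -0.2757537   0.005     ]
stack rim [ 0.51672542 -0.0025378   0.075     ]
disc [0.55646902 0.31463099 0.012     ]
tray [ 0.50871214 -0.29248555  0.005     ]
```

View pics/scene_crop0.png

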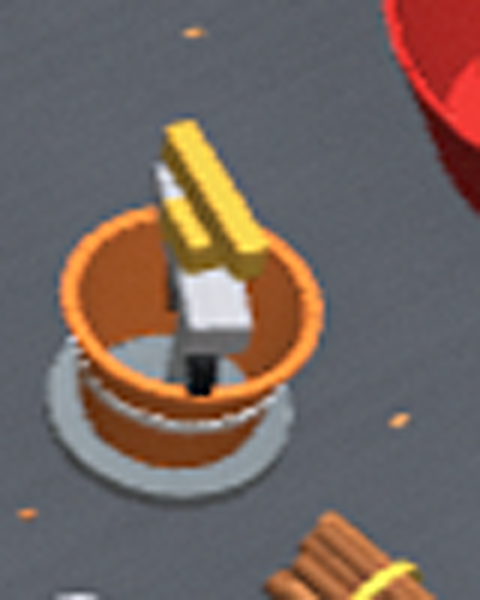

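View pics/side_crop0.png

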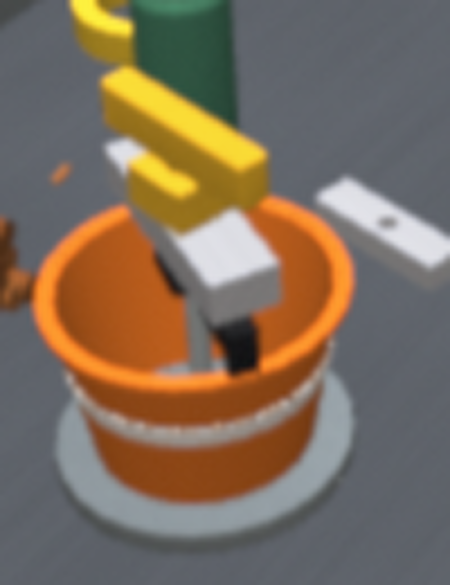

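Run:
```python
from h import *; import pickle
F=pickle.load(open("F0.pkl","rb"))
def tri(a,b):
    P=[K(F[n])@np.c_[ext(F[n])[0],ext(F[n])[1]] for n in ("scene","side")]
    X=cv2.triangulatePoints(P[0],P[1],np.array(a,float).reshape(2,1),np.array(b,float).reshape(2,1)); return (X[:3]/X[3]).ravel()
print("nut top", tri((345.9,140.8),(170.9,225.8)))
for z in (.178,):
  for n,ps in (("scene",[(340.0,131.),(352.2,150.8)]),("side",[(155.2,216),(187,235.9)])):
    q=[onz(F[n],p,z) for p in ps]; d=q[0]-q[1]; print(n,q,(q[0]+q[1])/2,"len",np.linalg.norm(d),"yaw",np.degrees(np.arctan2(d[1],d[0])))
# tray: corners ; straps lying; orange rim
for t,z in (("cone_base",None),):
    pass
for n in F:
    hsv=cv2.cvtColor(F[n]["pixels"],cv2.COLOR_BGR2HSV)
    c=F[n]["pixels"]
    b=(110,195,230,290) if n=="scene" else (260,145,360,220)
    cv2.imwrite(f"pics/{n}_tray.png",cv2.resize(c[b[1]:b[3],b[0]:b[2]],None,fx=6,fy=6,interpolation=cv2.INTER_CUBIC))
    b=(215,170,285,240) if n=="scene" else (225,175,310,250)
    cv2.imwrite(f"pics/{n}_stack.png",cv2.resize(c[b[1]:b[3],b[0]:b[2]],None,fx=7,fy=7,interpolation=cv2.INTER_CUBIC))
```

```text
nut top [0.56412888 0.30121276 0.17586163]
scene [array([0.52539528, 0.31068579, 0.178     ]), array([0.60657994, 0.29017645, 0.178     ])] [0.56598761 0.30043112 0.178     ] len 0.08373519308772441 yaw 165.8222470205847
side [array([0.60592087, 0.29160589, 0.178     ]), array([0.51880628, 0.31457256, 0.178     ])] [0.56236358 0.30308923 0.178     ] len 0.09009116947476987 yaw -14.76925760083796
```

View pics/scene_tray.png

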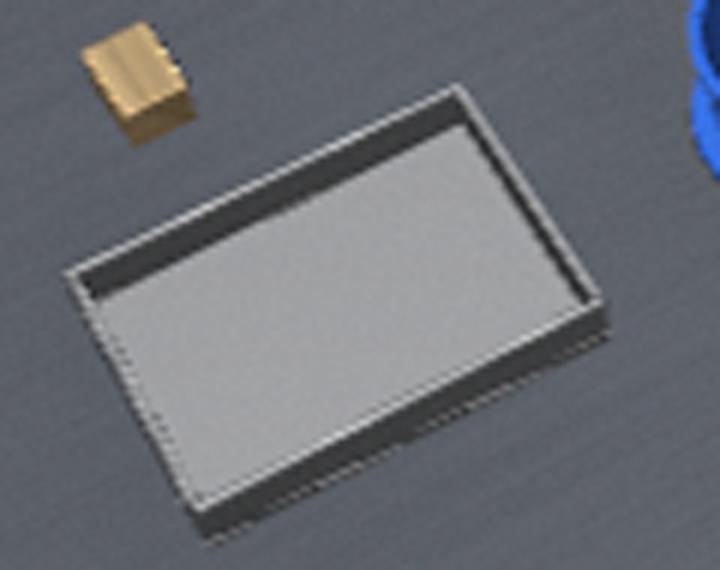

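View pics/scene_stack.png

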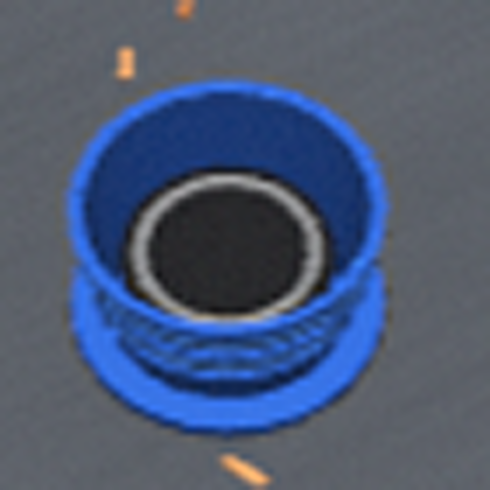

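View pics/side_stack.png

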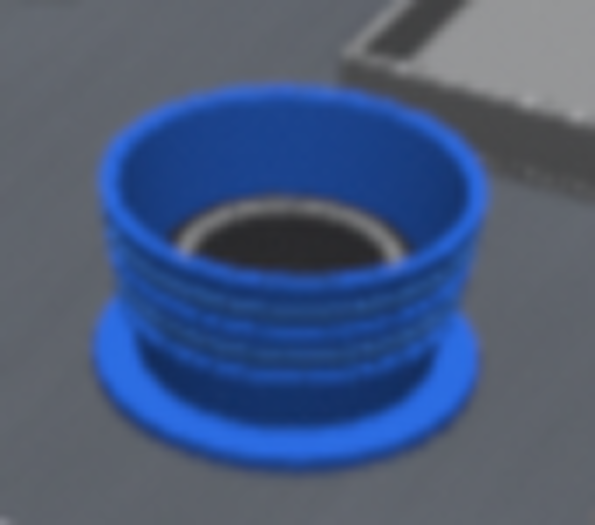

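```bash
cat >> h.py <<'E'
from scipy.spatial.transform import Rotation as Rn
def go(p,yaw,quiet=False):
    "mm/deg shift in tool axes from the measured pose to TCP p, tool down with yaw deg"
    s=bot.observe(); R=rot(s["tool_rot"]); d=R.T@(np.array(p)-s["position"])*1000
    Rt=Rn.from_euler('xyz',[np.pi,0,np.radians(yaw)]).as_matrix()
    rv=np.degrees(Rn.from_matrix(R.T@Rt).as_rotvec())
    print("t",d.round(1),"r",rv.round(2),"| pos",s["position"].round(4),"yaw",np.degrees(s["tool_rot"][2]).round(2),"q",s["qpos"].round(2),"clk",s["clock"],"F",s["force"].round(1),"w",round(s["grip_width"],4))
E
python3 - <<'E'
from h import *; import pickle
F=pickle.load(open("F0.pkl","rb"))
f=F["scene"]
cs=[onz(f,(110+a/6-.4,195+b/6-.4),.035) for a,b in [(458,88),(602,300),(200,508),(72,272)]]
for c in cs: print(c)
print("tray",np.mean(cs,0)); 
for i in range(4): d=cs[(i+1)%4]-cs[i]; print(np.linalg.norm(d),np.degrees(np.arctan2(d[1],d[0])))
go((.39,-.24,.30),23.6+47)
E
```

```text
[ 0.43472933 -0.17521913  0.035     ]
[ 0.57944864 -0.17565095  0.035     ]
[ 0.5771157  -0.38063573  0.035     ]
[ 0.43150418 -0.3789736   0.035     ]
tray [ 0.50569946 -0.27761985  0.035     ]
0.14471994672475583 -0.17096286815793502
0.20499805082353967 -90.65205575603436
0.1456210116969231 179.34600935870608
0.20377999878891187 89.09316120263225
t [ 261.3 -249.  -106.3] r [  0.    -0.   -47.01] | pos [ 0.2502 -0.5727  0.1937] yaw 23.59 q [ 1.09  0.52 -0.04  1.6   0.02  1.02 -0.11] clk 1.25 F [-0.5  0.2 -0.5] w 0.0853
```

```bash
python3 -m creep '[{"tz":-50},{"rz":-15,"tx":80,"ty":-80,"tz":-106},{"rz":-47,"tx":261,"ty":-249,"tz":-106},{"rz":-47,"tx":261,"ty":-249,"tz":-106},{"rz":-47,"tx":261,"ty":-249,"tz":-106},{"rz":-47,"tx":261,"ty":-249,"tz":-106},{"rz":-47,"tx":261,"ty":-249,"tz":-106},{"rz":-47,"tx":261,"ty":-249,"tz":-106}]' 30
python3 - <<'E'
from h import *
go((.47,.03,.32),117)
E
```

```text
t [ 442.7 -464.4 -126.3] r [  0.    -0.   -93.41] | pos [ 0.2502 -0.5727  0.1937] yaw 23.59 q [ 1.09  0.52 -0.04  1.6   0.02  1.02 -0.11] clk 1.25 F [-0.5  0.2 -0.5] w 0.0853schema error: expected keys rx, ry, rz, tx, ty, tz, hand
```

All keys are required.

```bash
python3 -m creep '[{"rx":0,"ry":0,"rz":0,"tx":0,"ty":0,"tz":-50,"hand":-1},{"rx":0,"ry":0,"rz":-15,"tx":80,"ty":-80,"tz":-106,"hand":-1},{"rx":0,"ry":0,"rz":-47,"tx":261,"ty":-249,"tz":-106,"hand":-1},{"rx":0,"ry":0,"rz":-47,"tx":261,"ty":-249,"tz":-106,"hand":-1},{"rx":0,"ry":0,"rz":-47,"tx":261,"ty":-249,"tz":-106,"hand":-1},{"rx":0,"ry":0,"rz":-47,"tx":261,"ty":-249,"tz":-106,"hand":-1},{"rx":0,"ry":0,"rz":-47,"tx":261,"ty":-249,"tz":-106,"hand":-1},{"rx":0,"ry":0,"rz":-47,"tx":261,"ty":-249,"tz":-106,"hand":-1}]' 30
python3 - <<'E'
from h import *
go((.47,.03,.32),117)
E
```

```text
clock: 2.05
position: [0.3831, -0.2545, 0.2983]
tool_rot: [3.141, 0.0, 1.235]
force: [2.1, -0.4, 0.1]
grip_width: 0.0855
t [297.3 -11.8 -21.8] r [ 2.000e-02  4.000e-02 -4.625e+01] | pos [ 0.3831 -0.2545  0.2983] yaw 70.75 q [ 0.78  0.16 -0.36  1.86  0.06  1.14  0.05] clk 2.05 F [ 2.1 -0.4  0.1] w 0.0855
```

```bash
python3 -m creep '[{"rx":0,"ry":0,"rz":-46,"tx":297,"ty":-12,"tz":-22,"hand":-1},{"rx":0,"ry":0,"rz":-46,"tx":297,"ty":-12,"tz":-22,"hand":-1},{"rx":0,"ry":0,"rz":-46,"tx":297,"ty":-12,"tz":-22,"hand":-1},{"rx":0,"ry":0,"rz":-46,"tx":297,"ty":-12,"tz":-22,"hand":-1},{"rx":0,"ry":0,"rz":-46,"tx":297,"ty":-12,"tz":-22,"hand":-1},{"rx":0,"ry":0,"rz":-46,"tx":297,"ty":-12,"tz":-22,"hand":-1},{"rx":0,"ry":0,"rz":-46,"tx":297,"ty":-12,"tz":-22,"hand":-1},{"rx":0,"ry":0,"rz":-46,"tx":297,"ty":-12,"tz":-22,"hand":-1}]'
python3 - <<'E'
from h import *
s=bot.observe(); f=viewer.grab_frame("wrist"); cv2.imwrite("pics/w1.png",f["pixels"])
import pickle; pickle.dump((s,f),open("W1.pkl","wb"))
go((.564,.302,.33),165)
E
```

```text
clock: 2.85
position: [0.4702, 0.0284, 0.3197]
tool_rot: [-3.141, -0.0, 2.037]
force: [-0.4, -1.2, 0.1]
grip_width: 0.0855
t [203.6 206.9 -10.5] r [-3.000e-02 -1.000e-02 -4.843e+01] | pos [0.47   0.0273 0.3196] yaw 116.57 q [ 0.4   0.2  -0.68  1.79  0.13  1.21  0.14] clk 2.9 F [ 0.2 -1.  -0.9] w 0.0855
```

View pics/w1.png

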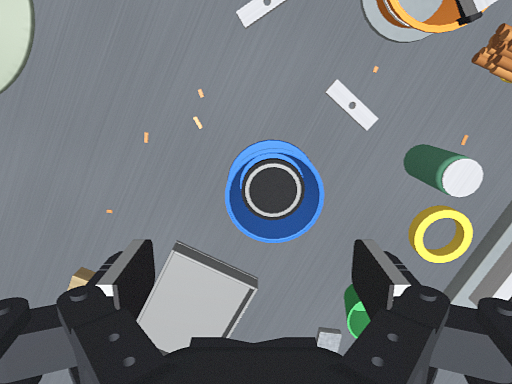

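The wrist view shows the blue stack centred near (275,190) with its ring at (273,190). The cone is at the top right, and the two short loose straps are at (265,8) and (352,105). Next I'll move over the cone.

```bash
python3 -m creep '[{"rx":0,"ry":0,"rz":-48,"tx":204,"ty":207,"tz":-10,"hand":-1},{"rx":0,"ry":0,"rz":-48,"tx":204,"ty":207,"tz":-10,"hand":-1},{"rx":0,"ry":0,"rz":-48,"tx":204,"ty":207,"tz":-10,"hand":-1},{"rx":0,"ry":0,"rz":-48,"tx":204,"ty":207,"tz":-10,"hand":-1},{"rx":0,"ry":0,"rz":-48,"tx":204,"ty":207,"tz":-10,"hand":-1},{"rx":0,"ry":0,"rz":-48,"tx":204,"ty":207,"tz":-10,"hand":-1},{"rx":0,"ry":0,"rz":-48,"tx":204,"ty":207,"tz":-10,"hand":-1},{"rx":0,"ry":0,"rz":-48,"tx":204,"ty":207,"tz":-10,"hand":-1}]'
python3 - <<'E'
from h import *
s=bot.observe(); f=viewer.grab_frame("wrist"); cv2.imwrite("pics/w2.png",f["pixels"])
import pickle; pickle.dump((s,f),open("W2.pkl","wb"))
go((.564,.302,.33),165)
# blue stack from W1
s,f=pickle.load(open("W1.pkl","rb"))
hsv=cv2.cvtColor(f["pixels"],cv2.COLOR_BGR2HSV)
m=((hsv[...,0]>100)&(hsv[...,0]<125)&(hsv[...,1]>150)).astype(np.uint8)
bright=m*(hsv[...,2]>200).astype(np.uint8)
c=f["pixels"][120:260,205:345]; cv2.imwrite("pics/w1_stack.png",cv2.resize(c,None,fx=4,fy=4,interpolation=cv2.INTER_CUBIC))
E
```

```text
clock: 3.7
position: [0.5642, 0.3021, 0.329]
tool_rot: [-3.141, -0.001, 2.871]
force: [-0.1, -0.7, 0.0]
grip_width: 0.0858
t [ 0.6  0.7 -0.6] r [-0.07  0.   -0.56] | pos [0.5644 0.3012 0.3294] yaw 164.44 q [-0.07  0.56 -0.86  1.34  0.42  1.43  0.4 ] clk 3.75 F [ 0.4 -0.6  0.8] w 0.0853
```

View pics/w2.png

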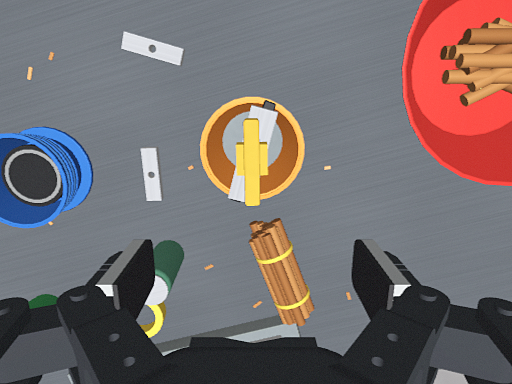

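View pics/w1_stack.png

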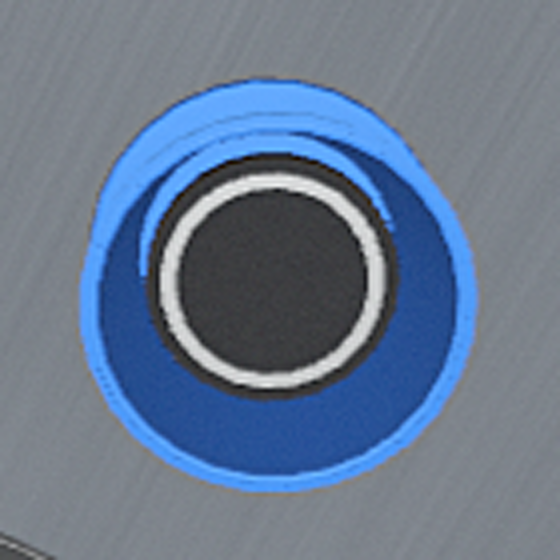

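Run:
```python
from h import *; import pickle
s,f=pickle.load(open("W2.pkl","rb"))
c=f["pixels"][85:215,190:320]; cv2.imwrite("pics/w2_crop.png",cv2.resize(c,None,fx=4.6,fy=4.6,interpolation=cv2.INTER_CUBIC))
hsv=cv2.cvtColor(f["pixels"],cv2.COLOR_BGR2HSV); print(hsv[150,252],hsv[162,240],hsv[190,242],hsv[120,252])
# yellow bright top
m=((hsv[...,0]>20)&(hsv[...,0]<32)&(hsv[...,1]>120)).astype(np.uint8); m[:90]=0;m[215:]=0;m[:,:220]=0;m[:,285:]=0
print(np.argwhere(m).min(0),np.argwhere(m).max(0))
for r in range(112,212,6): 
    xs=np.nonzero(m[r])[0]; print(r,(xs.min(),xs.max(),[int(v) for v in hsv[r,xs,2]][::3]) if len(xs) else None)
# stack rim from W1
s1,f1=pickle.load(open("W1.pkl","rb"))
pts=np.array([(80,300),(475,300),(275,490),(130,430),(425,430),(455,220),(95,355),(462,360)])/4-.4+np.array([205,120])
W=np.array([onz(f1,p,.075,s1) for p in pts])
from scipy.optimize import least_squares
r=least_squares(lambda v:np.hypot(W[:,0]-v[0],W[:,1]-v[1])-v[2],[.515,-.01,.065]); print("stack outer rim",r.x,r.fun.round(4))
pts=np.array([(160,283),(387,283),(272,172),(272,390)])/4-.4+np.array([205,120])
W=np.array([onz(f1,p,.042,s1) for p in pts]);print("ring",W.round(4),W.mean(0))
```

```text
[ 24 163 252] [ 24 162 252] [113  10 232] [ 24 166 255]
[ 97 220] [205 284]
112 None
118 (np.int64(247), np.int64(256), [146, 158, 159])
124 (np.int64(244), np.int64(258), [250, 252, 251, 250, 251])
130 (np.int64(244), np.int64(258), [246, 253, 252, 251, 250])
136 (np.int64(244), np.int64(258), [238, 251, 251, 251, 252])
142 (np.int64(237), np.int64(266), [155, 152, 158, 253, 253, 253, 253, 248, 143, 140])
148 (np.int64(236), np.int64(266), [243, 252, 255, 252, 252, 252, 252, 253, 247, 254, 255])
154 (np.int64(236), np.int64(266), [244, 254, 255, 252, 253, 253, 253, 252, 247, 254, 255])
160 (np.int64(237), np.int64(266), [255, 253, 235, 251, 253, 252, 253, 250, 255, 254])
166 (np.int64(237), np.int64(266), [254, 252, 232, 252, 253, 254, 253, 254, 255, 254])
172 (np.int64(237), np.int64(267), [252, 252, 255, 252, 251, 252, 252, 255, 254, 253, 240])
178 (np.int64(245), np.int64(259), [238, 254, 254, 254, 254])
184 (np.int64(221), np.int64(282), [255, 253, 254, 254, 255, 215])
190 (np.int64(245), np.int64(274), [238, 254, 253, 253, 254, 255])
196 (np.int64(245), np.int64(259), [238, 254, 254, 255, 254])
202 (np.int64(245), np.int64(259), [243, 255, 255, 255, 255])
208 None
stack outer rim [ 0.52478694 -0.01829247  0.06547728] [ 0.0012  0.0001 -0.0003  0.0006  0.001  -0.     -0.0017 -0.0009]
ring [[ 4.884e-01 -3.630e-02  4.200e-02]
 [ 5.612e-01  3.000e-04  4.200e-02]
 [ 5.055e-01  1.770e-02  4.200e-02]
 [ 5.432e-01 -5.450e-02  4.200e-02]] [ 0.5245636  -0.01820591  0.042     ]
```

View pics/w2_crop.png

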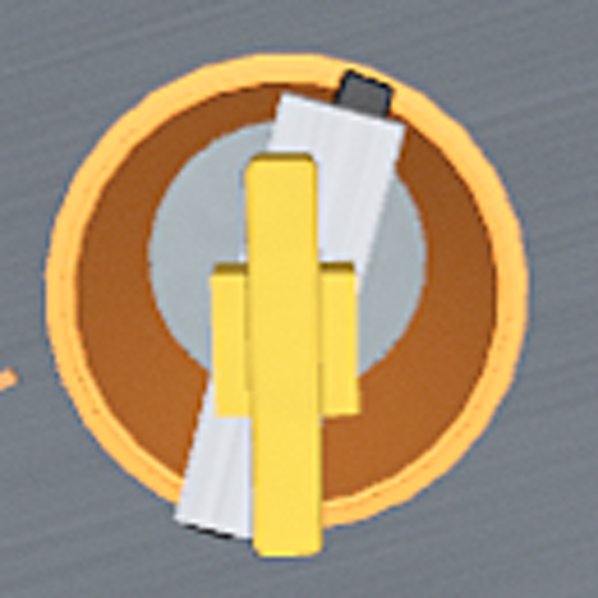

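Run:
```python
from h import *; import pickle
from scipy.optimize import least_squares
s,f=pickle.load(open("W2.pkl","rb"))
cv=lambda p:np.array(p)/4.6-.4+np.array([190,85])
c=[onz(f,cv(p),.178,s) for p in [(246,160),(314,158),(322,550),(255,552)]]
print("nut",np.mean(c,0)); a=(c[0]+c[1])/2-(c[2]+c[3])/2; print(np.linalg.norm(a),np.degrees(np.arctan2(a[1],a[0])),"tool yaw",np.degrees(s["tool_rot"][2]))
W=np.array([onz(f,cv(p),.092,s) for p in [(46,290),(528,295),(287,53),(80,395),(110,132),(460,130),(495,400),(140,470)]])
r=least_squares(lambda v:np.hypot(W[:,0]-v[0],W[:,1]-v[1])-v[2],[.565,.3,.065]); print("cone lip",r.x,r.fun.round(4))
d=[onz(f,cv(p),.134,s) for p in [(282,95),(405,125),(178,518)]]
print("strap w",np.linalg.norm(d[1]-d[0]),"L",np.linalg.norm(d[2]-d[0]),"mid",(d[1]+d[2])/2, "yaw",[np.degrees(np.arctan2(*(v)[1::-1])) for v in (d[0]-d[2],)], np.degrees(np.arctan2(*(d[1]-d[0])[1::-1]))+90)
go((r.x[0],r.x[1],.157),165)
```

```text
nut [0.56305227 0.30042687 0.178     ]
0.08806784107271186 165.65618458123143 tool yaw 164.52272053870198
cone lip [0.5630095  0.30089352 0.06502571] [ 0.0013  0.001  -0.0002 -0.0008 -0.0001 -0.0007 -0.0002 -0.0003]
strap w 0.030292702041905553 L 0.10916011392246137 mid [0.56385152 0.30077171 0.134     ] yaw [np.float64(150.2260604284599)] 151.161868708088
t [  1.3  -0.5 172.4] r [-0.07  0.   -0.56] | pos [0.5644 0.3012 0.3294] yaw 164.44 q [-0.07  0.56 -0.86  1.34  0.42  1.43  0.4 ] clk 3.75 F [ 0.4 -0.6  0.8] w 0.0853
```

Nut candidates: only the piece at wrist (252,162), standing on the stud with a T bar and a foot. The yellow ring at scene (316,271) is a plain ring, so not it.

Strap candidates: the bar on the stud at wrist (248,150), and loose bars at (152,48) and (151,174). The one on the stud measures 109 x 30 mm and lies along the cone handle, so it is the 110 mm one; the loose ones are shorter. The enlarged crop confirms this. Descending to the nut.

```bash
python3 -m creep '[{"rx":0,"ry":0,"rz":-1,"tx":1,"ty":-1,"tz":40,"hand":-1},{"rx":0,"ry":0,"rz":-1,"tx":1,"ty":-1,"tz":85,"hand":-1},{"rx":0,"ry":0,"rz":-1,"tx":1,"ty":-1,"tz":125,"hand":-0.5},{"rx":0,"ry":0,"rz":-1,"tx":1,"ty":-1,"tz":150,"hand":-0.4},{"rx":0,"ry":0,"rz":-1,"tx":1,"ty":-1,"tz":165,"hand":-0.3},{"rx":0,"ry":0,"rz":-1,"tx":1,"ty":-1,"tz":171,"hand":-0.2},{"rx":0,"ry":0,"rz":-1,"tx":1,"ty":-1,"tz":171,"hand":-0.2},{"rx":0,"ry":0,"rz":-1,"tx":1,"ty":-1,"tz":171,"hand":-0.2}]' 40
python3 - <<'E'
from h import *
go((.5631,.3006,.157),165.5)
f=viewer.grab_frame("wrist"); cv2.imwrite("pics/w3.png",f["pixels"])
f=viewer.grab_frame("side"); cv2.imwrite("pics/s3.png",cv2.resize(f["pixels"][130:330,80:340],None,fx=3,fy=3,interpolation=cv2.INTER_CUBIC))
E
```

```text
clock: 4.55
position: [0.5633, 0.3022, 0.1602]
tool_rot: [3.141, 0.001, 2.889]
force: [-0.6, 0.6, 0.4]
grip_width: 0.0512
t [-0.2 -1.6  3.2] r [0.06 0.08 0.06] | pos [0.5633 0.3022 0.1602] yaw 165.56 q [-0.08  0.69 -0.8   1.57  0.54  1.11  0.31] clk 4.55 F [-0.6  0.6  0.4] w 0.0512
```

View pics/w3.png

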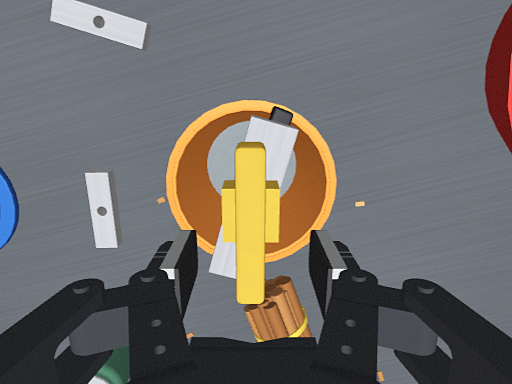

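View pics/s3.png

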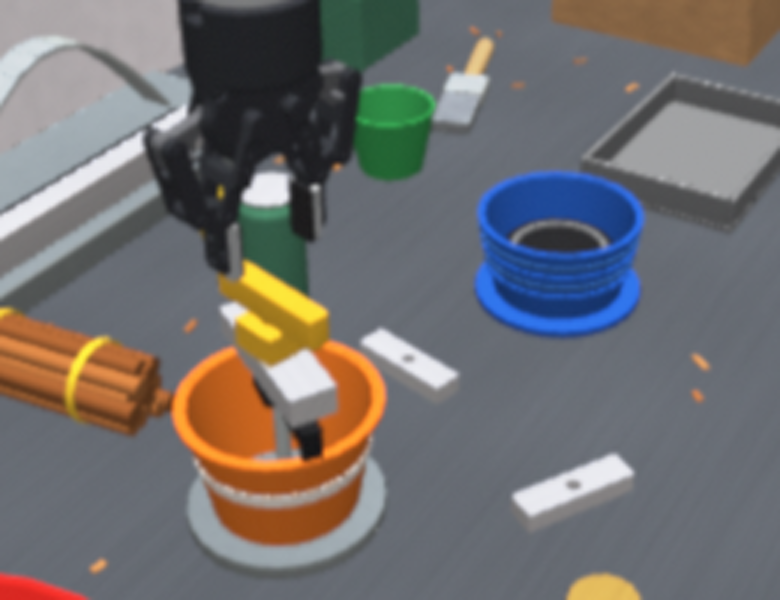

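Run:
```python
from h import *
s=bot.observe(); R=rot(s["tool_rot"])
f=viewer.grab_frame("side"); w=viewer.grab_frame("wrist"); sc=viewer.grab_frame("scene")
T=s["position"]
print(R.round(3))
pts={"tcp":T,"padL":T+R@[0,.0256,-.0],"padR":T+R@[0,-.0256,0],"nut":np.array([.5631,.3006,.178])}
for k,p in pts.items(): 
    q=proj(f,p)[0]; print(k,"side",q.round(1),"crop",((q-[80,130])*3).round(0),"wrist",proj(w,p,s)[0].round(1),"scene",proj(sc,p)[0].round(1))
cv2.imwrite("pics/sc3.png",cv2.resize(sc["pixels"][60:210,270:420],None,fx=4,fy=4,interpolation=cv2.INTER_CUBIC))
```

```text
[[-0.968  0.249  0.002]
 [ 0.249  0.968  0.001]
 [-0.001  0.001 -1.   ]]
tcp side [171.1 233.5] crop [273. 310.] wrist [253.4 217.7] scene [345.  144.1]
padL side [159.8 239.4] crop [239. 328.] wrist [297.6 217.7] scene [352.8 142.1]
padR side [182.  227.8] crop [306. 293.] wrist [209.2 217.7] scene [337.1 146. ]
nut side [171.1 224.9] crop [273. 285.] wrist [250.2 230.6] scene [345.4 140.1]
```

View pics/sc3.png

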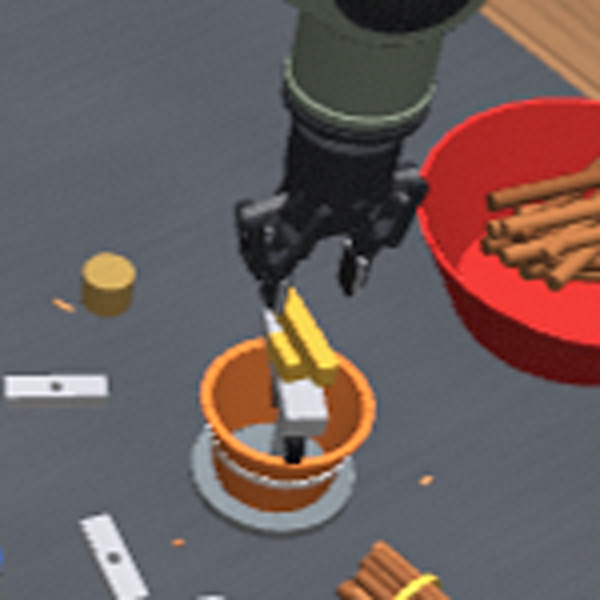

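Run:
```python
from h import *
s=bot.observe(); R=rot(s["tool_rot"]); T=s["position"]
w=viewer.grab_frame("wrist"); f=viewer.grab_frame("side"); 
for d in (0,.01,.02,.03,.04,.05,.06):
    P=np.array([T+R@[x,.0256,-d] for x in (-.011,.011)]); print(d,"wrist",proj(w,P,s).round(0).tolist(),"side",proj(f,P).round(0).tolist())
cv2.imwrite("pics/w4.png",cv2.resize(w["pixels"][180:384,100:410],None,fx=2.5,fy=2.5,interpolation=cv2.INTER_CUBIC))
cv2.imwrite("pics/s4.png",cv2.resize(f["pixels"][130:270,100:240],None,fx=4.2,fy=4.2,interpolation=cv2.INTER_CUBIC))
```

```text
0 wrist [[297.0, 235.0], [298.0, 200.0]] side [[156.0, 237.0], [164.0, 242.0]]
0.01 wrist [[299.0, 243.0], [301.0, 205.0]] side [[156.0, 233.0], [163.0, 238.0]]
0.02 wrist [[302.0, 251.0], [303.0, 212.0]] side [[155.0, 228.0], [163.0, 233.0]]
0.03 wrist [[305.0, 260.0], [306.0, 219.0]] side [[155.0, 223.0], [163.0, 228.0]]
0.04 wrist [[308.0, 270.0], [310.0, 227.0]] side [[154.0, 219.0], [162.0, 224.0]]
0.05 wrist [[311.0, 282.0], [314.0, 236.0]] side [[154.0, 214.0], [162.0, 219.0]]
0.06 wrist [[315.0, 295.0], [318.0, 246.0]] side [[153.0, 209.0], [161.0, 214.0]]
```

View pics/w4.png

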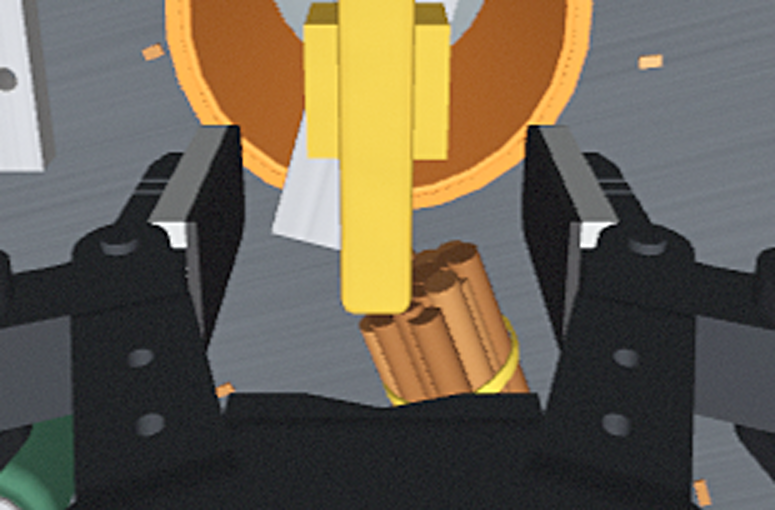

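View pics/s4.png

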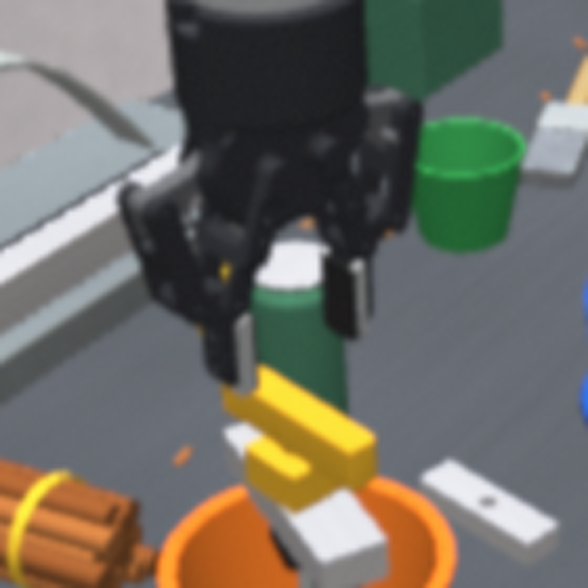

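All three cameras put the pad tips about 40 mm above the reported TCP. If I close here, either it grips the bar properly or the fingers close on air and I can measure where they are when shut.

```bash
python3 -m creep '[{"rx":0,"ry":0,"rz":0,"tx":0,"ty":-1,"tz":0,"hand":0.6},{"rx":0,"ry":0,"rz":0,"tx":0,"ty":-1,"tz":0,"hand":0.6},{"rx":0,"ry":0,"rz":0,"tx":0,"ty":-1,"tz":0,"hand":0.6},{"rx":0,"ry":0,"rz":0,"tx":0,"ty":-1,"tz":0,"hand":0.6},{"rx":0,"ry":0,"rz":0,"tx":0,"ty":-1,"tz":0,"hand":0.6}]' 20
python3 - <<'E'
from h import *
s=bot.observe(); R=rot(s["tool_rot"]); T=s["position"]
w=viewer.grab_frame("wrist"); f=viewer.grab_frame("side"); 
for d in (0,.01,.02,.03,.04):
    P=np.array([T+R@[x,s["grip_width"]/2,-d] for x in (-.011,.011)]); print(d,"wrist",proj(w,P,s).round(0).tolist(),"side",proj(f,P).round(0).tolist(),((proj(f,P)-[100,130])*4.2).round(0).tolist())
cv2.imwrite("pics/w5.png",cv2.resize(w["pixels"][130:384,100:410],None,fx=2.3,fy=2.3,interpolation=cv2.INTER_CUBIC))
cv2.imwrite("pics/s5.png",cv2.resize(f["pixels"][130:270,100:240],None,fx=4.2,fy=4.2,interpolation=cv2.INTER_CUBIC))
E
```

```text
clock: 5.4
position: [0.5625, 0.3012, 0.1588]
tool_rot: [-3.142, -0.0, 2.89]
force: [0.3, 0.3, 0.5]
grip_width: 0.017
0 wrist [[268.0, 235.0], [268.0, 200.0]] side [[164.0, 233.0], [172.0, 238.0]] [[270.0, 434.0], [303.0, 455.0]]
0.01 wrist [[269.0, 243.0], [269.0, 205.0]] side [[164.0, 229.0], [172.0, 234.0]] [[269.0, 415.0], [301.0, 436.0]]
0.02 wrist [[269.0, 251.0], [270.0, 212.0]] side [[164.0, 224.0], [171.0, 229.0]] [[267.0, 396.0], [300.0, 416.0]]
0.03 wrist [[270.0, 260.0], [271.0, 219.0]] side [[163.0, 220.0], [171.0, 224.0]] [[265.0, 376.0], [298.0, 397.0]]
0.04 wrist [[271.0, 270.0], [272.0, 227.0]] side [[163.0, 215.0], [171.0, 220.0]] [[264.0, 357.0], [297.0, 377.0]]
```

View pics/w5.png

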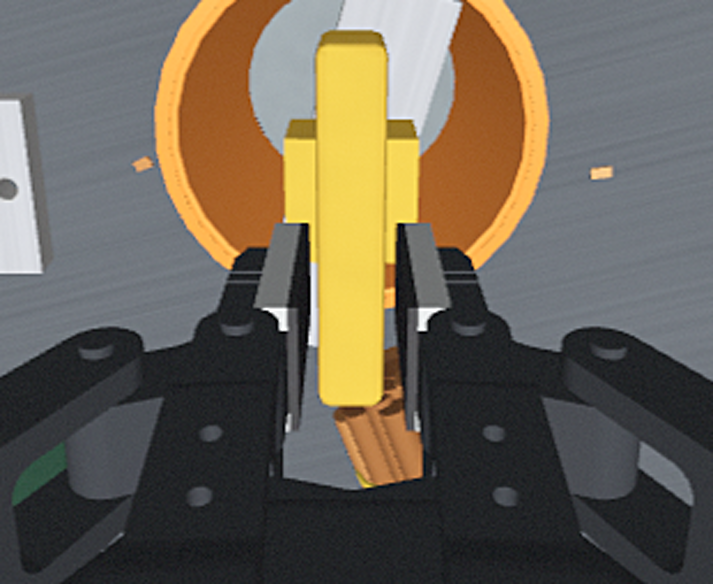

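View pics/s5.png

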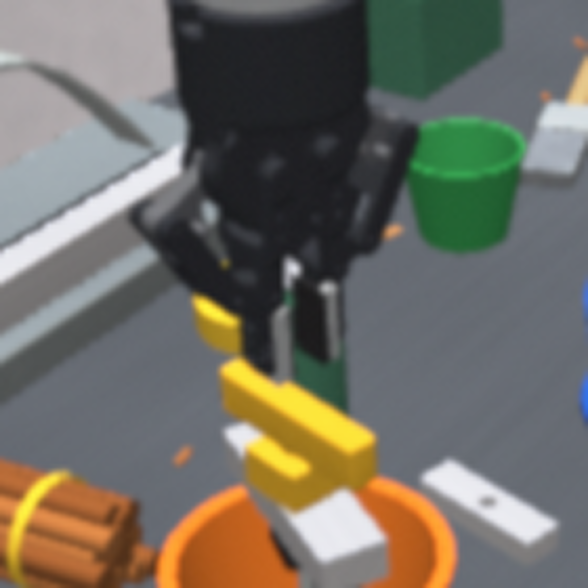

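At 17 mm opening the pad tips are at about wrist (235,228) and (273,228). They sit above the bar, roughly 36–40 mm behind the reported TCP. I'll trust the cameras, open, and descend in stages with checks.

```bash
python3 -m creep '[{"rx":0,"ry":0,"rz":0,"tx":0,"ty":0,"tz":0,"hand":-0.1},{"rx":0,"ry":0,"rz":0,"tx":0,"ty":0,"tz":0,"hand":-0.1},{"rx":0,"ry":0,"rz":0,"tx":0,"ty":0,"tz":0,"hand":-0.1},{"rx":0,"ry":0,"rz":0,"tx":0,"ty":0,"tz":10,"hand":-0.1},{"rx":0,"ry":0,"rz":0,"tx":0,"ty":0,"tz":20,"hand":-0.1},{"rx":0,"ry":0,"rz":0,"tx":0,"ty":0,"tz":28,"hand":-0.1},{"rx":0,"ry":0,"rz":0,"tx":0,"ty":0,"tz":28,"hand":-0.1},{"rx":0,"ry":0,"rz":0,"tx":0,"ty":0,"tz":28,"hand":-0.1}]' 20
python3 - <<'E'
from h import *
go((.5631,.3006,.120),165.5)
s=bot.observe(); R=rot(s["tool_rot"]); T=s["position"]
w=viewer.grab_frame("wrist"); f=viewer.grab_frame("side"); c=viewer.grab_frame("scene")
cv2.imwrite("pics/w6.png",cv2.resize(w["pixels"][130:384,100:410],None,fx=2.3,fy=2.3,interpolation=cv2.INTER_CUBIC))
a=cv2.resize(f["pixels"][160:280,120:220],None,fx=5,fy=5,interpolation=cv2.INTER_CUBIC); b=cv2.resize(c["pixels"][100:190,310:385],None,fx=600/90,fy=600/90,interpolation=cv2.INTER_CUBIC)[:, :]
h=min(a.shape[0],b.shape[0]); cv2.imwrite("pics/s6.png",np.hstack([a[:h,:400],b[:h,:400]]))
cv2.imwrite("pics/s6.png",cv2.resize(f["pixels"][160:280,120:240],None,fx=5,fy=5,interpolation=cv2.INTER_CUBIC))
cv2.imwrite("pics/c6.png",cv2.resize(c["pixels"][100:190,310:400],None,fx=6,fy=6,interpolation=cv2.INTER_CUBIC))
E
```

```text
clock: 6.3
position: [0.5623, 0.3012, 0.1306]
tool_rot: [-3.141, -0.0, 2.89]
force: [-0.1, 0.1, 0.3]
grip_width: 0.0469
t [-0.9 -0.4 10.6] r [-0.01 -0.03  0.1 ] | pos [0.5623 0.3012 0.1306] yaw 165.6 q [-0.09  0.72 -0.78  1.59  0.56  1.06  0.29] clk 6.3 F [-0.1  0.1  0.3] w 0.0469
```

View pics/w6.png

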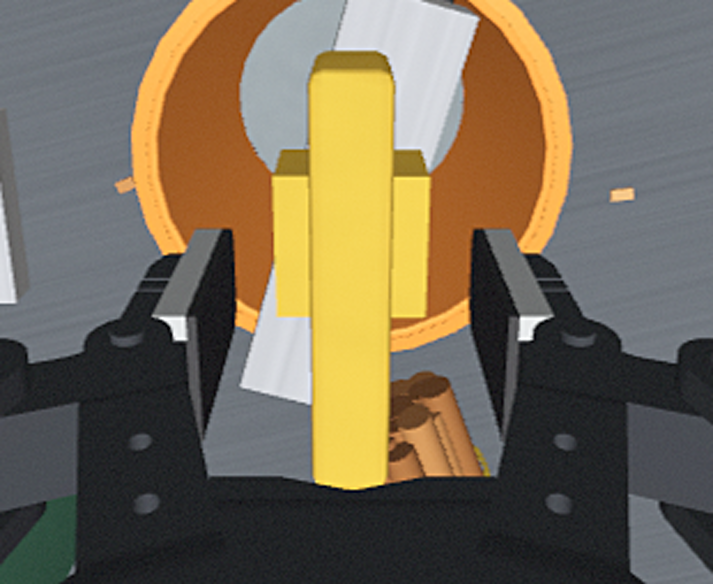

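View pics/s6.png

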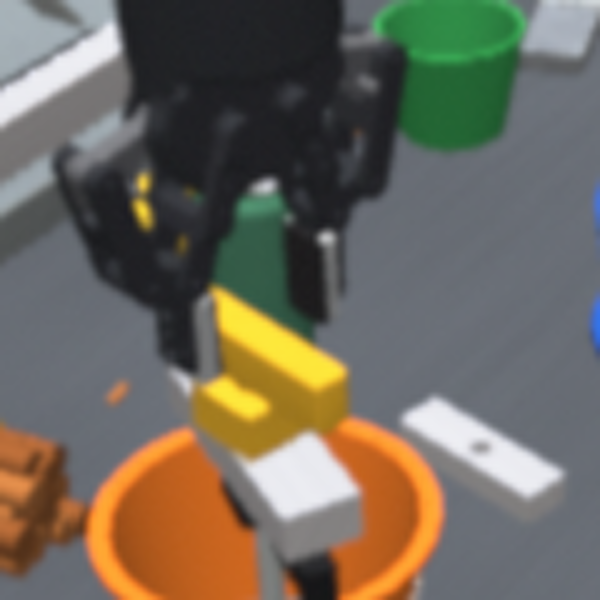

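View pics/c6.png

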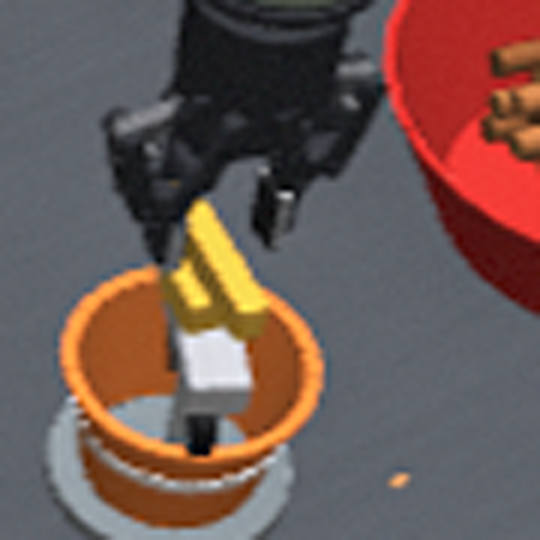

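The pads straddle the bar, and the tip midpoints (side (171,228), scene (346,142)) fall on the stud axis at z≈0.170. So the real tips are about 39 mm short of the reported TCP. I'll go 12 mm lower and grip.

```bash
python3 -m creep '[{"rx":0,"ry":0,"rz":0,"tx":-1,"ty":0,"tz":7,"hand":-0.1},{"rx":0,"ry":0,"rz":0,"tx":-1,"ty":0,"tz":11,"hand":-0.1},{"rx":0,"ry":0,"rz":0,"tx":-1,"ty":0,"tz":11,"hand":0.3},{"rx":0,"ry":0,"rz":0,"tx":-1,"ty":0,"tz":11,"hand":1},{"rx":0,"ry":0,"rz":0,"tx":-1,"ty":0,"tz":11,"hand":1},{"rx":0,"ry":0,"rz":0,"tx":-1,"ty":0,"tz":11,"hand":1},{"rx":0,"ry":0,"rz":0,"tx":-1,"ty":0,"tz":11,"hand":1}]' 50
python3 - <<'E'
from h import *
go((.5631,.3006,.118),165.5)
w=viewer.grab_frame("wrist"); f=viewer.grab_frame("side")
cv2.imwrite("pics/w7.png",cv2.resize(w["pixels"][130:384,100:410],None,fx=2.3,fy=2.3,interpolation=cv2.INTER_CUBIC))
cv2.imwrite("pics/s7.png",cv2.resize(f["pixels"][160:280,120:240],None,fx=5,fy=5,interpolation=cv2.INTER_CUBIC))
E
```

```text
clock: 7.15
position: [0.5635, 0.301, 0.1199]
tool_rot: [3.141, 0.0, 2.89]
force: [-0.7, 1.0, 0.7]
grip_width: 0.0146
t [ 0.3 -0.5  1.9] r [0.01 0.   0.09] | pos [0.5635 0.301  0.1199] yaw 165.59 q [-0.09  0.74 -0.78  1.6   0.57  1.05  0.28] clk 7.15 F [-0.7  1.   0.7] w 0.0146
```

View pics/s7.png

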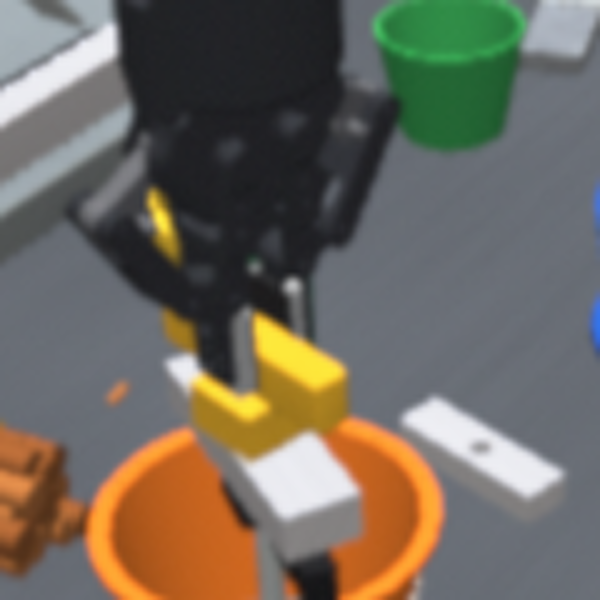

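View pics/w7.png

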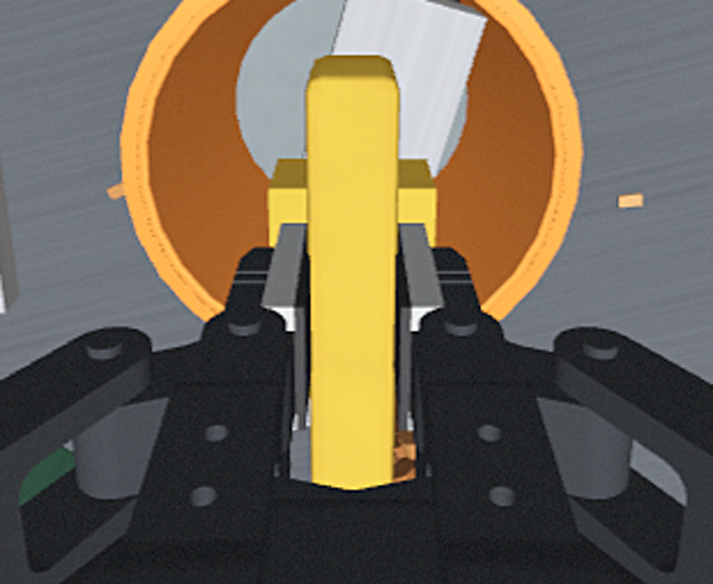

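The nut is gripped (14.6 mm). Lifting straight up.

```bash
python3 -m creep '[{"rx":0,"ry":0,"rz":0,"tx":0,"ty":0,"tz":-10,"hand":1},{"rx":0,"ry":0,"rz":0,"tx":0,"ty":0,"tz":-25,"hand":1},{"rx":0,"ry":0,"rz":0,"tx":0,"ty":0,"tz":-50,"hand":1},{"rx":0,"ry":0,"rz":0,"tx":0,"ty":0,"tz":-80,"hand":1},{"rx":0,"ry":0,"rz":0,"tx":0,"ty":0,"tz":-100,"hand":1},{"rx":0,"ry":0,"rz":0,"tx":0,"ty":0,"tz":-100,"hand":1}]' 50
python3 - <<'E'
from h import *
f=viewer.grab_frame("side");cv2.imwrite("pics/s8.png",cv2.resize(f["pixels"][110:330,100:340],None,fx=2.5,fy=2.5,interpolation=cv2.INTER_CUBIC))
go((.5,-.1,.21),180)
go((.506,-.235,.21),180)
E
```

```text
clock: 7.85
position: [0.5643, 0.302, 0.2239]
tool_rot: [3.138, 0.003, 2.89]
force: [0.8, 0.8, -1.9]
grip_width: 0.0152
t [ -38.  -404.6   11.3] r [  0.09   0.13 -14.41] | pos [0.5639 0.3013 0.2219] yaw 165.59 q [-0.07  0.63 -0.83  1.5   0.49  1.22  0.35] clk 7.9 F [-0.  -0.2 -2.9] w 0.015
t [ -77.4 -533.9   11.1] r [  0.09   0.13 -14.41] | pos [0.5639 0.3013 0.2219] yaw 165.59 q [-0.07  0.63 -0.83  1.5   0.49  1.22  0.35] clk 7.9 F [-0.  -0.2 -2.9] w 0.015
```

View pics/s8.png

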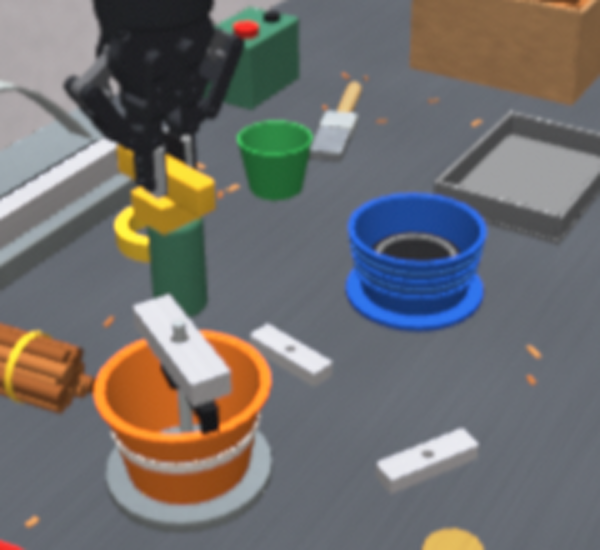

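The nut hangs in the gripper at (175,190), and the strap and cone stayed on the stud. Carrying the nut to the tray.

```bash
python3 -m creep '[{"rx":0,"ry":0,"rz":-2,"tx":-4,"ty":-25,"tz":0,"hand":1},{"rx":0,"ry":0,"rz":-5,"tx":-10,"ty":-70,"tz":0,"hand":1},{"rx":0,"ry":0,"rz":-8,"tx":-18,"ty":-120,"tz":0,"hand":1},{"rx":0,"ry":0,"rz":-11,"tx":-25,"ty":-170,"tz":0,"hand":1},{"rx":0,"ry":0,"rz":-14,"tx":-32,"ty":-220,"tz":0,"hand":1},{"rx":0,"ry":0,"rz":-14.4,"tx":-39,"ty":-270,"tz":0,"hand":1},{"rx":0,"ry":0,"rz":-14.4,"tx":-46,"ty":-320,"tz":0,"hand":1},{"rx":0,"ry":0,"rz":-14.4,"tx":-53,"ty":-370,"tz":0,"hand":1}]'
python3 - <<'E'
from h import *
go((.506,-.235,.21),180)
E
```

```text
clock: 8.7
position: [0.5221, -0.0697, 0.2195]
tool_rot: [-3.142, -0.001, 3.141]
force: [1.3, -0.3, -2.4]
grip_width: 0.0149
t [  16.  -165.3    9.6] r [-0.   -0.04 -0.01] | pos [ 0.5221 -0.0697  0.2195] yaw 179.99 q [ 0.71  0.47 -0.94  1.79  0.43  1.09  1.19] clk 8.7 F [ 1.3 -0.3 -2.4] w 0.0149
```

```bash
python3 -m creep '[{"rx":0,"ry":0,"rz":0,"tx":5,"ty":-45,"tz":2,"hand":1},{"rx":0,"ry":0,"rz":0,"tx":10,"ty":-90,"tz":5,"hand":1},{"rx":0,"ry":0,"rz":0,"tx":16,"ty":-135,"tz":9,"hand":1},{"rx":0,"ry":0,"rz":0,"tx":16,"ty":-160,"tz":9,"hand":1},{"rx":0,"ry":0,"rz":0,"tx":16,"ty":-160,"tz":9,"hand":1},{"rx":0,"ry":0,"rz":0,"tx":16,"ty":-160,"tz":9,"hand":1}]'
python3 - <<'E'
from h import *
go((.506,-.235,.03),180)
s=bot.observe();w=viewer.grab_frame("wrist");f=viewer.grab_frame("side")
vis=w["pixels"].copy()
for z in (.035,):
    for x in(.431,.581):
        for y in(-.173,-.383): 
            q=proj(w,(x,y,z),s)[0]; cv2.circle(vis,(int(q[0]),int(q[1])),3,(0,0,255),1); print(x,y,q)
cv2.imwrite("pics/w9.png",vis)
E
```

```text
clock: 9.3
position: [0.5066, -0.2274, 0.2104]
tool_rot: [3.141, -0.001, 3.141]
force: [-0.4, 2.0, -1.3]
grip_width: 0.0148
t [  0.5  -7.7 180.4] r [ 0.05 -0.04 -0.05] | pos [ 0.5066 -0.2274  0.2104] yaw 179.95 q [ 0.95  0.52 -0.9   1.73  0.45  1.11  1.48] clk 9.3 F [-0.4  2.  -1.3] w 0.0148
0.431 -0.173 [305.80752522  86.5785333 ]
0.431 -0.383 [100.82885233  86.81679178]
0.581 -0.173 [300.31521756 223.09841847]
0.581 -0.383 [117.17597345 223.34602519]
```

View pics/w9.png

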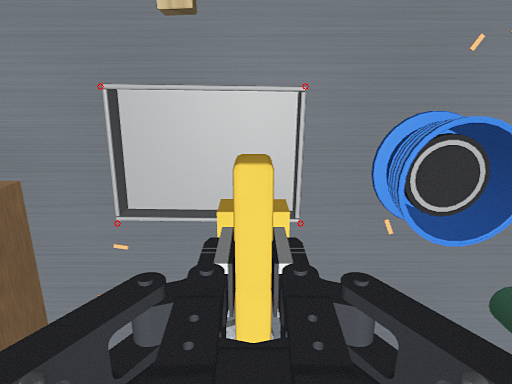

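The predicted tray corners (red) match the picture within about 4 px: (100,86), (305,86), (300,220), (117,220). The nut hangs over the tray's +y half. Lowering it.

```bash
python3 -m creep '[{"rx":0,"ry":0,"rz":0,"tx":0,"ty":-7,"tz":40,"hand":1},{"rx":0,"ry":0,"rz":0,"tx":0,"ty":-7,"tz":85,"hand":1},{"rx":0,"ry":0,"rz":0,"tx":0,"ty":-7,"tz":130,"hand":1},{"rx":0,"ry":0,"rz":0,"tx":0,"ty":-7,"tz":165,"hand":1},{"rx":0,"ry":0,"rz":0,"tx":0,"ty":-7,"tz":190,"hand":1},{"rx":0,"ry":0,"rz":0,"tx":0,"ty":-7,"tz":205,"hand":1},{"rx":0,"ry":0,"rz":0,"tx":0,"ty":-7,"tz":210,"hand":1},{"rx":0,"ry":0,"rz":0,"tx":0,"ty":-7,"tz":210,"hand":1}]'
python3 - <<'E'
from h import *
go((.506,-.235,-.009),180)
f=viewer.grab_frame("side");cv2.imwrite("pics/s10.png",cv2.resize(f["pixels"][90:230,220:380],None,fx=4,fy=4,interpolation=cv2.INTER_CUBIC))
E
```

```text
clock: 10.2
position: [0.5074, -0.2341, 0.0011]
tool_rot: [3.141, 0.0, -3.141]
force: [-0.2, 0.2, -1.4]
grip_width: 0.0149
t [ 1.4 -0.9 10.1] r [0.01 0.01 0.03] | pos [ 0.5074 -0.2341  0.0011] yaw -179.97 q [ 0.81  0.79 -0.7   1.88  0.74  0.75  1.26] clk 10.2 F [-0.2  0.2 -1.4] w 0.0149
```

View pics/s10.png

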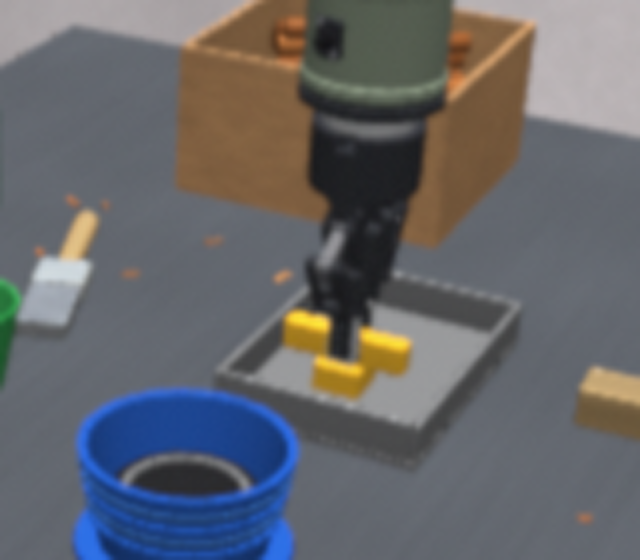

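The nut is inside the tray walls, about 10 mm above the floor. I'll lower it the rest in small steps and watch the force.

```bash
python3 -m creep '[{"rx":0,"ry":0,"rz":0,"tx":0,"ty":0,"tz":4,"hand":1},{"rx":0,"ry":0,"rz":0,"tx":0,"ty":0,"tz":7,"hand":1},{"rx":0,"ry":0,"rz":0,"tx":0,"ty":0,"tz":9,"hand":1},{"rx":0,"ry":0,"rz":0,"tx":0,"ty":0,"tz":9,"hand":1}]'
```

```text
clock: 10.65
position: [0.507, -0.2346, -0.0083]
tool_rot: [-3.142, -0.0, 3.141]
force: [0.3, 0.6, -3.0]
grip_width: 0.0147
```

```bash
python3 -m creep '[{"rx":0,"ry":0,"rz":0,"tx":0,"ty":0,"tz":1,"hand":1},{"rx":0,"ry":0,"rz":0,"tx":0,"ty":0,"tz":2,"hand":1},{"rx":0,"ry":0,"rz":0,"tx":0,"ty":0,"tz":2,"hand":1}]'
```

```text
clock: 10.95
position: [0.5072, -0.2347, -0.0091]
tool_rot: [-3.141, 0.0, 3.141]
force: [-7.7, 0.6, 22.8]
grip_width: 0.0148
```

It is on the floor (+23 N). Releasing gently and lifting.

```bash
python3 -m creep '[{"rx":0,"ry":0,"rz":0,"tx":0,"ty":0,"tz":-1,"hand":1},{"rx":0,"ry":0,"rz":0,"tx":0,"ty":0,"tz":-1,"hand":0.1},{"rx":0,"ry":0,"rz":0,"tx":0,"ty":0,"tz":-1,"hand":0.1},{"rx":0,"ry":0,"rz":0,"tx":0,"ty":0,"tz":-1,"hand":0.1},{"rx":0,"ry":0,"rz":0,"tx":0,"ty":0,"tz":-20,"hand":0.1},{"rx":0,"ry":0,"rz":0,"tx":0,"ty":0,"tz":-60,"hand":0.1},{"rx":0,"ry":0,"rz":0,"tx":0,"ty":0,"tz":-110,"hand":0.1},{"rx":0,"ry":0,"rz":0,"tx":0,"ty":0,"tz":-160,"hand":0.1}]'
python3 - <<'E'
from h import *
f=viewer.grab_frame("side");cv2.imwrite("pics/s11.png",cv2.resize(f["pixels"][90:230,220:380],None,fx=4,fy=4,interpolation=cv2.INTER_CUBIC))
go((.5635,.3010,.25),150.7)
go((.54,.04,.28),165)
E
```

```text
clock: 11.75
position: [0.5066, -0.2341, 0.1513]
tool_rot: [3.141, -0.001, -3.141]
force: [0.2, -1.2, 0.3]
grip_width: 0.0386
t [-54.5 535.3 -92.2] r [-0.05  0.43 29.33] | pos [ 0.51   -0.2346  0.1589] yaw -179.97 q [ 0.93  0.59 -0.86  1.78  0.52  1.01  1.44] clk 11.8 F [ 5.2 -0.7 11.4] w 0.0381
t [ -31.   274.2 -121.6] r [-0.1   0.42 15.03] | pos [ 0.51   -0.2346  0.1589] yaw -179.97 q [ 0.93  0.59 -0.86  1.78  0.52  1.01  1.44] clk 11.8 F [ 5.2 -0.7 11.4] w 0.0381
```

View pics/s11.png

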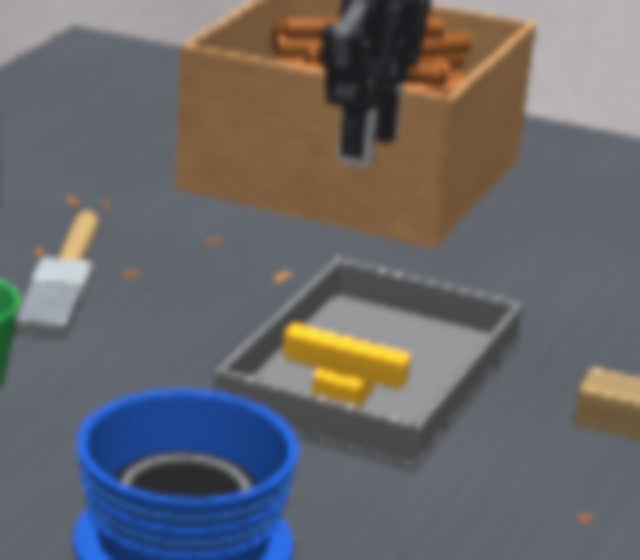

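The nut stands in the tray and the gripper is clear of it. On the way back I'll stop over the stack for a settled look.

```bash
python3 -m creep '[{"rx":0,"ry":0,"rz":0,"tx":0,"ty":20,"tz":-40,"hand":-0.5},{"rx":0,"ry":0,"rz":0,"tx":-10,"ty":60,"tz":-80,"hand":-0.5},{"rx":0,"ry":0,"rz":0,"tx":-15,"ty":110,"tz":-120,"hand":-0.5},{"rx":0,"ry":0,"rz":0,"tx":-15,"ty":160,"tz":-130,"hand":-0.5},{"rx":0,"ry":0,"rz":0,"tx":-15,"ty":200,"tz":-130,"hand":-0.5},{"rx":0,"ry":0,"rz":0,"tx":-15,"ty":215,"tz":-130,"hand":-0.5},{"rx":0,"ry":0,"rz":0,"tx":-15,"ty":215,"tz":-130,"hand":-0.5},{"rx":0,"ry":0,"rz":0,"tx":-15,"ty":215,"tz":-130,"hand":-0.5}]'
python3 - <<'E'
from h import *; import pickle
s=bot.observe(); w=viewer.grab_frame("wrist"); s2=bot.observe(); print(s["position"],s2["position"])
pickle.dump((s,w),open("W12.pkl","wb"))
cv2.imwrite("pics/w12.png",w["pixels"])
cv2.imwrite("pics/w12c.png",cv2.resize(w["pixels"][90:250,170:350],None,fx=4,fy=4,interpolation=cv2.INTER_CUBIC))
go((.5635,.3010,.25),150.7)
E
```

```text
clock: 12.6
position: [0.522, -0.0197, 0.2797]
tool_rot: [-3.141, -0.0, -3.141]
force: [-0.7, -0.4, -0.5]
grip_width: 0.064
[ 0.52204576 -0.01969514  0.27968246] [ 0.52206563 -0.02046791  0.27952206]
t [-41.2 321.5  29.4] r [-2.000e-02 -2.000e-02  2.925e+01] | pos [ 0.5221 -0.0205  0.2795] yaw 179.95 q [ 0.66  0.41 -0.98  1.72  0.36  1.21  1.15] clk 12.65 F [ 1.1 -0.2 -0.8] w 0.0639
```

View pics/w12c.png

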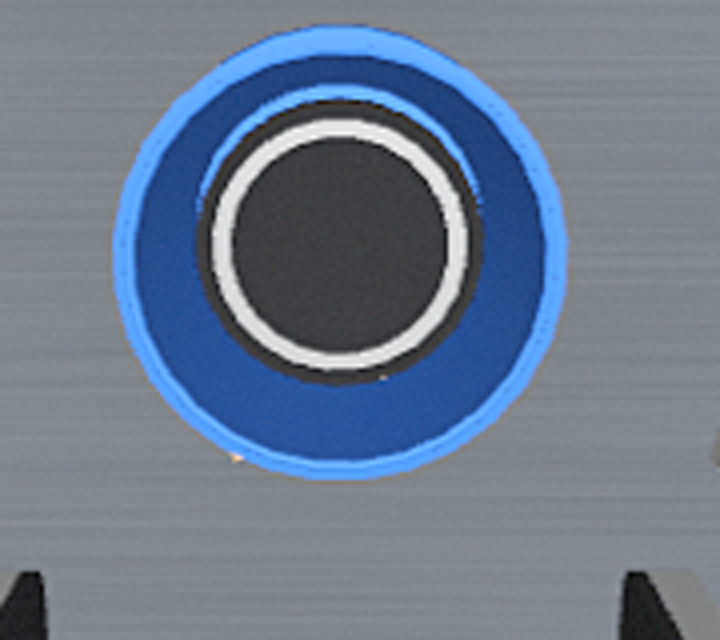

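Run:
```python
from h import *; import pickle
from scipy.optimize import least_squares
s,f=pickle.load(open("W12.pkl","rb"))
cv=lambda p:np.array(p)/4-.4+np.array([170,90])
def fit(pts,z):
    W=np.array([onz(f,cv(p),z,s) for p in pts]); r=least_squares(lambda v:np.hypot(W[:,0]-v[0],W[:,1]-v[1])-v[2],[.52,-.02,.06]); print(z,r.x.round(4),(r.fun*1e3).round(1))
fit([(136,255),(547,250),(340,462),(340,57)],.075)
fit([(113,255),(568,250),(340,480)],.075)
fit([(113,255),(568,250),(340,480),(238,458),(440,458)],.075)
fit([(210,245),(468,245),(339,118),(339,370)],.042)
fit([(195,245),(483,245),(339,99),(339,385)],.042)
```

```text
0.075 [ 0.5246 -0.0174  0.0602] [ 0.1  0.1 -0.1 -0.1]
0.075 [ 0.5239 -0.0177  0.0666] [0. 0. 0.]
0.075 [ 0.5242 -0.0177  0.0666] [-0.1  0.1 -0.3  0.3  0. ]
0.042 [ 0.5242 -0.018   0.0406] [ 0.3  0.3 -0.3 -0.3]
0.042 [ 0.5239 -0.018   0.0457] [-0. -0.  0.  0.]
```

```bash
python3 -m creep '[{"rx":0,"ry":0,"rz":5,"tx":-5,"ty":45,"tz":0,"hand":-0.5},{"rx":0,"ry":0,"rz":10,"tx":-12,"ty":95,"tz":5,"hand":-0.5},{"rx":0,"ry":0,"rz":15,"tx":-18,"ty":145,"tz":10,"hand":-0.5},{"rx":0,"ry":0,"rz":20,"tx":-25,"ty":195,"tz":15,"hand":-0.5},{"rx":0,"ry":0,"rz":25,"tx":-32,"ty":245,"tz":20,"hand":-0.5},{"rx":0,"ry":0,"rz":29,"tx":-38,"ty":290,"tz":29,"hand":-0.5},{"rx":0,"ry":0,"rz":29.3,"tx":-41,"ty":321,"tz":29,"hand":-0.5},{"rx":0,"ry":0,"rz":29.3,"tx":-41,"ty":321,"tz":29,"hand":-0.5}]'
python3 -m creep '[{"rx":0,"ry":0,"rz":0,"tx":0,"ty":0,"tz":0,"hand":-0.5}]'
python3 - <<'E'
from h import *; import pickle
s=bot.observe(); w=viewer.grab_frame("wrist")
pickle.dump((s,w),open("W13.pkl","wb"))
cv2.imwrite("pics/w13.png",cv2.resize(w["pixels"][60:310,130:380],None,fx=2.4,fy=2.4,interpolation=cv2.INTER_CUBIC))
go((.5635,.3010,.078),150.7)
E
```

```text
clock: 13.45
position: [0.5623, 0.305, 0.2496]
tool_rot: [3.141, -0.003, 2.633]
force: [-0.7, -1.0, -0.2]
grip_width: 0.0638
clock: 13.55
position: [0.5635, 0.3006, 0.25]
tool_rot: [-3.141, -0.0, 2.63]
force: [-0.3, 0.0, -0.7]
grip_width: 0.0637
t [  0.9   1.1 172.3] r [-0.06  0.   -0.1 ] | pos [0.5638 0.2997 0.2503] yaw 150.6 q [-0.07  0.6  -0.82  1.46  0.45  1.27  0.12] clk 13.6 F [-0.4 -0.7 -0.1] w 0.064
```

View pics/w13.png

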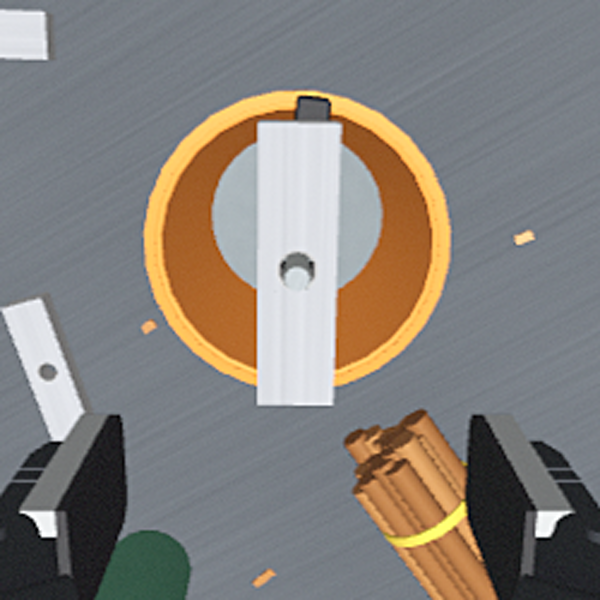

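Run:
```python
from h import *; import pickle
s,f=pickle.load(open("W13.pkl","rb"))
cv=lambda p:np.array(p)/2.4-.3+np.array([130,60])
c=[onz(f,cv(p),.134,s) for p in [(258,123),(342,121),(333,405),(257,405)]]
a=(c[0]+c[1])/2-(c[2]+c[3])/2; print(np.mean(c,0),np.linalg.norm(a),np.degrees(np.arctan2(a[1],a[0])),[np.linalg.norm(c[0]-c[1]),np.linalg.norm(c[2]-c[3])])
print("stud",onz(f,cv((296,279)),.148,s), "hole", onz(f,cv((296,269)),.134,s))
print(s["position"])
```

```text
[0.56413341 0.30026197 0.134     ] 0.11053805960491207 149.69717098384476 [np.float64(0.030456679990716308), np.float64(0.030402268473240956)]
stud [0.56377073 0.29987474 0.148     ] hole [0.563378   0.30008817 0.134     ]
[0.56353727 0.30059276 0.25002736]
```

The bar on the stud measures 110.5 x 30.4 mm with its centre at (0.564, 0.300), so it is the right strap. Descending.

```bash
python3 -m creep '[{"rx":0,"ry":0,"rz":0.5,"tx":0,"ty":0,"tz":40,"hand":-0.4},{"rx":0,"ry":0,"rz":0.5,"tx":0,"ty":0,"tz":85,"hand":-0.4},{"rx":0,"ry":0,"rz":0.5,"tx":0,"ty":0,"tz":120,"hand":-0.3},{"rx":0,"ry":0,"rz":0.5,"tx":0,"ty":0,"tz":145,"hand":-0.3},{"rx":0,"ry":0,"rz":0.5,"tx":0,"ty":0,"tz":160,"hand":-0.3},{"rx":0,"ry":0,"rz":0.5,"tx":0,"ty":0,"tz":160,"hand":-0.3},{"rx":0,"ry":0,"rz":0.5,"tx":0,"ty":0,"tz":160,"hand":-0.3}]'
python3 - <<'E'
from h import *
go((.564,.3003,.078),150)
w=viewer.grab_frame("wrist"); f=viewer.grab_frame("side")
cv2.imwrite("pics/w14.png",cv2.resize(w["pixels"][130:384,100:410],None,fx=2.3,fy=2.3,interpolation=cv2.INTER_CUBIC))
cv2.imwrite("pics/s14.png",cv2.resize(f["pixels"][180:320,110:250],None,fx=4.2,fy=4.2,interpolation=cv2.INTER_CUBIC))
E
```

```text
clock: 14.3
position: [0.5638, 0.3011, 0.0919]
tool_rot: [3.141, 0.001, 2.62]
force: [-0.0, -0.4, 1.5]
grip_width: 0.0554
t [-0.5 -0.6 13.9] r [0.05 0.03 0.13] | pos [0.5638 0.3011 0.0919] yaw 150.13 q [-0.12  0.76 -0.73  1.62  0.58  0.99  0.01] clk 14.3 F [-0.  -0.4  1.5] w 0.0554
```

View pics/w14.png

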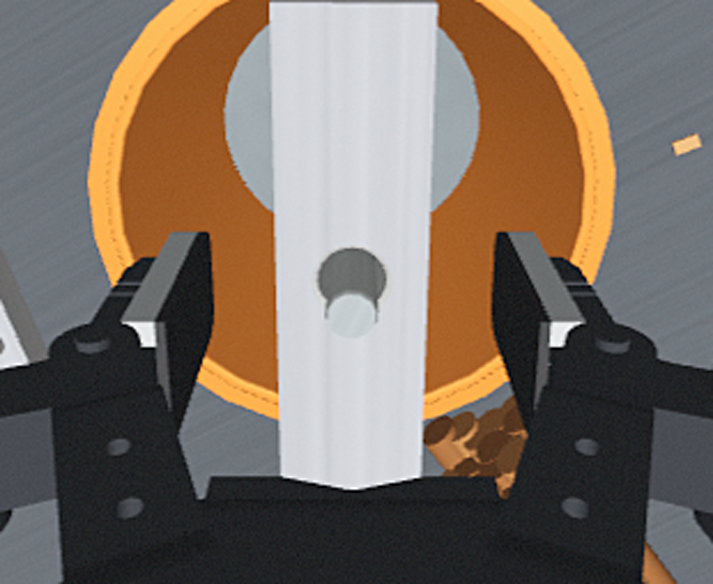

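View pics/s14.png

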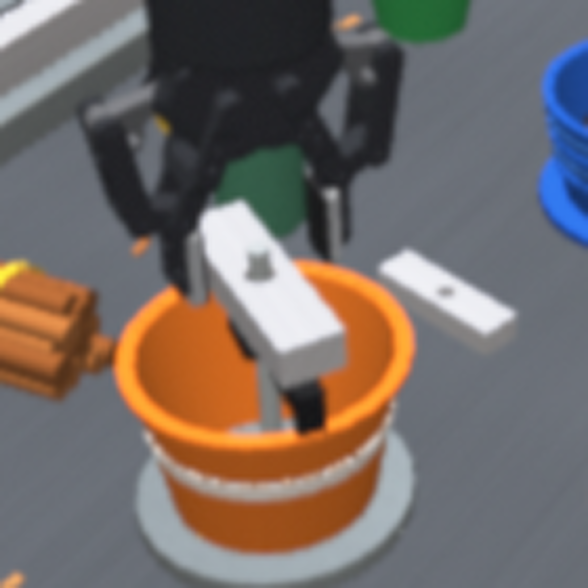

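The pads straddle the strap at its middle, with the tips level with its top (side crop (195,300) and (330,255)). I'll go 14 mm lower and grip.

```bash
python3 -m creep '[{"rx":0,"ry":0,"rz":0,"tx":0,"ty":-1,"tz":8,"hand":-0.3},{"rx":0,"ry":0,"rz":0,"tx":0,"ty":-1,"tz":14,"hand":-0.3},{"rx":0,"ry":0,"rz":0,"tx":0,"ty":-1,"tz":14,"hand":0},{"rx":0,"ry":0,"rz":0,"tx":0,"ty":-1,"tz":14,"hand":0.8},{"rx":0,"ry":0,"rz":0,"tx":0,"ty":-1,"tz":14,"hand":0.8},{"rx":0,"ry":0,"rz":0,"tx":0,"ty":-1,"tz":14,"hand":0.8},{"rx":0,"ry":0,"rz":0,"tx":0,"ty":-1,"tz":14,"hand":0.8}]' 50
python3 -m creep '[{"rx":0,"ry":0,"rz":0,"tx":0,"ty":0,"tz":-8,"hand":0.8},{"rx":0,"ry":0,"rz":0,"tx":0,"ty":0,"tz":-22,"hand":0.8},{"rx":0,"ry":0,"rz":0,"tx":0,"ty":0,"tz":-45,"hand":0.8},{"rx":0,"ry":0,"rz":0,"tx":0,"ty":0,"tz":-80,"hand":0.8},{"rx":0,"ry":0,"rz":0,"tx":0,"ty":0,"tz":-115,"hand":0.8},{"rx":0,"ry":0,"rz":0,"tx":0,"ty":0,"tz":-140,"hand":0.8},{"rx":0,"ry":0,"rz":0,"tx":0,"ty":0,"tz":-140,"hand":0.8}]' 50
python3 - <<'E'
from h import *; import pickle
go((.506,-.32,.21),180)
f=viewer.grab_frame("side");cv2.imwrite("pics/s15.png",cv2.resize(f["pixels"][110:330,100:340],None,fx=2.5,fy=2.5,interpolation=cv2.INTER_CUBIC))
E
```

```text
clock: 15.1
position: [0.5626, 0.3005, 0.0768]
tool_rot: [-3.142, -0.0, 2.621]
force: [-0.2, 0.4, -1.0]
grip_width: 0.0291
clock: 15.8
position: [0.5637, 0.3018, 0.2217]
tool_rot: [3.136, 0.003, 2.621]
force: [-0.3, 0.2, -0.9]
grip_width: 0.0288
t [-259.  -568.2    9.6] r [  0.24   0.24 -29.81] | pos [0.5637 0.3018 0.2217] yaw 150.19 q [-0.08  0.62 -0.81  1.5   0.47  1.21  0.09] clk 15.8 F [-0.3  0.2 -0.9] w 0.0288
```

View pics/s15.png

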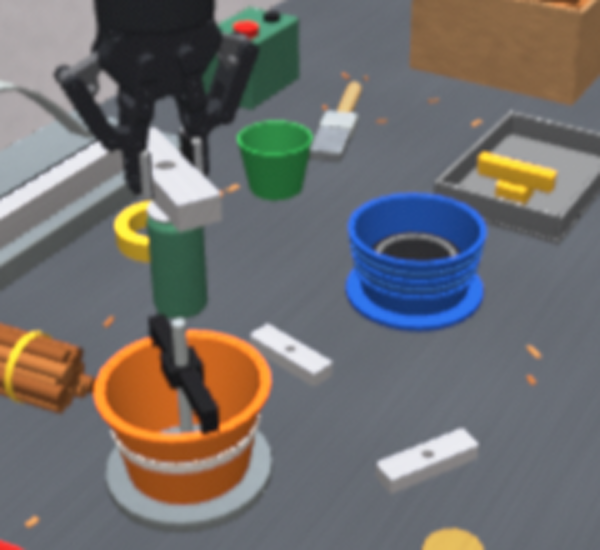

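The strap is lifted clear and the cone is still on the stud. Carrying the strap to the tray's -y half.

```bash
python3 -m creep '[{"rx":0,"ry":0,"rz":-3,"tx":-12,"ty":-26,"tz":0,"hand":0.8},{"rx":0,"ry":0,"rz":-7,"tx":-30,"ty":-66,"tz":0,"hand":0.8},{"rx":0,"ry":0,"rz":-11,"tx":-50,"ty":-110,"tz":0,"hand":0.8},{"rx":0,"ry":0,"rz":-15,"tx":-70,"ty":-154,"tz":0,"hand":0.8},{"rx":0,"ry":0,"rz":-19,"tx":-90,"ty":-198,"tz":0,"hand":0.8},{"rx":0,"ry":0,"rz":-23,"tx":-110,"ty":-242,"tz":0,"hand":0.8},{"rx":0,"ry":0,"rz":-27,"tx":-130,"ty":-286,"tz":0,"hand":0.8},{"rx":0,"ry":0,"rz":-29.8,"tx":-150,"ty":-330,"tz":0,"hand":0.8}]'
python3 - <<'E'
from h import *
go((.506,-.325,.20),180)
E
```

```text
clock: 16.65
position: [0.5278, -0.0623, 0.2166]
tool_rot: [-3.142, -0.001, -3.139]
force: [0.9, 0.2, -1.5]
grip_width: 0.0286
t [  22.5 -262.6   16.6] r [-0.   -0.04  0.16] | pos [ 0.5278 -0.0623  0.2166] yaw -179.84 q [ 0.71  0.5  -0.97  1.79  0.46  1.1   1.16] clk 16.65 F [ 0.9  0.2 -1.5] w 0.0286
```

```bash
python3 -m creep '[{"rx":0,"ry":0,"rz":0,"tx":4,"ty":-45,"tz":0,"hand":0.8},{"rx":0,"ry":0,"rz":0,"tx":8,"ty":-90,"tz":3,"hand":0.8},{"rx":0,"ry":0,"rz":0,"tx":12,"ty":-135,"tz":7,"hand":0.8},{"rx":0,"ry":0,"rz":0,"tx":17,"ty":-180,"tz":12,"hand":0.8},{"rx":0,"ry":0,"rz":0,"tx":21,"ty":-225,"tz":16,"hand":0.8},{"rx":0,"ry":0,"rz":0,"tx":21,"ty":-255,"tz":16,"hand":0.8},{"rx":0,"ry":0,"rz":0,"tx":21,"ty":-255,"tz":16,"hand":0.8},{"rx":0,"ry":0,"rz":0,"tx":21,"ty":-255,"tz":16,"hand":0.8}]'
python3 - <<'E'
from h import *
go((.506,-.325,-.02),180)
w=viewer.grab_frame("wrist");cv2.imwrite("pics/w16.png",w["pixels"])
E
```

```text
clock: 17.45
position: [0.5073, -0.3152, 0.2003]
tool_rot: [3.14, -0.001, 3.141]
force: [-0.2, 1.7, -1.3]
grip_width: 0.0289
t [  1.1 -10.  220.3] r [ 0.06 -0.04 -0.05] | pos [ 0.5073 -0.3152  0.2003] yaw 179.95 q [ 1.05  0.61 -0.9   1.64  0.51  1.15  1.59] clk 17.45 F [-0.2  1.7 -1.3] w 0.0289
```

View pics/w16.png

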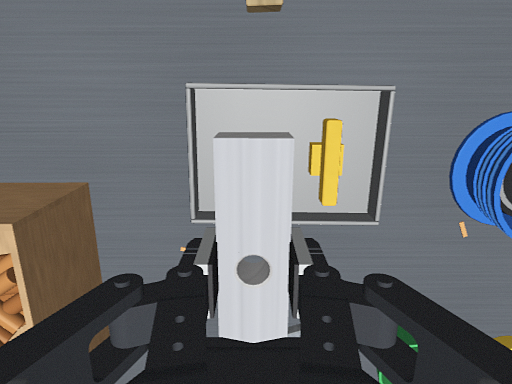

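```bash
python3 -m creep '[{"rx":0,"ry":0,"rz":0,"tx":1,"ty":-6,"tz":40,"hand":0.8},{"rx":0,"ry":0,"rz":0,"tx":1,"ty":-6,"tz":85,"hand":0.8},{"rx":0,"ry":0,"rz":0,"tx":1,"ty":-6,"tz":130,"hand":0.8},{"rx":0,"ry":0,"rz":0,"tx":1,"ty":-6,"tz":170,"hand":0.8},{"rx":0,"ry":0,"rz":0,"tx":1,"ty":-6,"tz":200,"hand":0.8},{"rx":0,"ry":0,"rz":0,"tx":1,"ty":-6,"tz":218,"hand":0.8},{"rx":0,"ry":0,"rz":0,"tx":1,"ty":-6,"tz":226,"hand":0.8},{"rx":0,"ry":0,"rz":0,"tx":1,"ty":-6,"tz":226,"hand":0.8}]'
python3 - <<'E'
from h import *
go((.506,-.322,-.032),180)
f=viewer.grab_frame("side");cv2.imwrite("pics/s17.png",cv2.resize(f["pixels"][90:230,220:380],None,fx=4,fy=4,interpolation=cv2.INTER_CUBIC))
E
```

```text
clock: 18.3
position: [0.5069, -0.3208, -0.0251]
tool_rot: [3.141, -0.0, -3.141]
force: [0.3, -1.2, -1.4]
grip_width: 0.0292
t [ 0.9 -1.2  6.9] r [ 0.02 -0.01  0.03] | pos [ 0.5069 -0.3208 -0.0251] yaw -179.97 q [ 0.94  0.89 -0.71  1.77  0.79  0.79  1.4 ] clk 18.3 F [ 0.3 -1.2 -1.4] w 0.0292
```

View pics/s17.png

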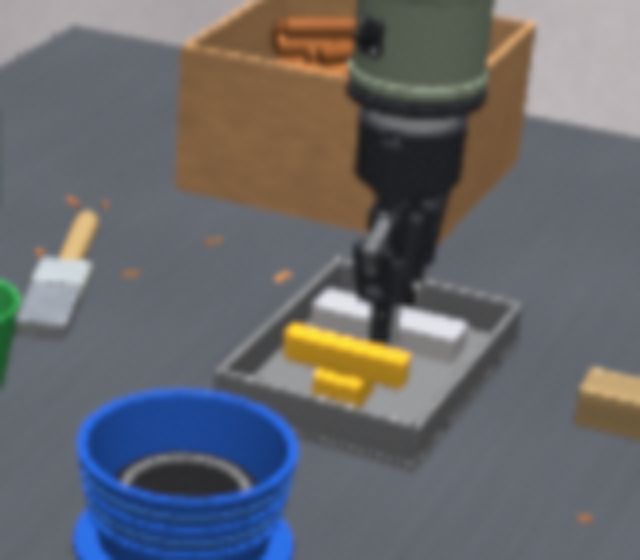

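```bash
python3 -m creep '[{"rx":0,"ry":0,"rz":0,"tx":0,"ty":0,"tz":3,"hand":0.8},{"rx":0,"ry":0,"rz":0,"tx":0,"ty":0,"tz":5,"hand":0.8},{"rx":0,"ry":0,"rz":0,"tx":0,"ty":0,"tz":6,"hand":0.8},{"rx":0,"ry":0,"rz":0,"tx":0,"ty":0,"tz":6,"hand":0.8}]'
```

```text
clock: 18.75
position: [0.5067, -0.3214, -0.031]
tool_rot: [-3.141, 0.0, 3.141]
force: [-0.1, -0.1, -1.0]
grip_width: 0.0291
```

```bash
python3 -m creep '[{"rx":0,"ry":0,"rz":0,"tx":0,"ty":0,"tz":1,"hand":0.8},{"rx":0,"ry":0,"rz":0,"tx":0,"ty":0,"tz":2,"hand":0.8}]'
```

```text
clock: 18.95
position: [0.5068, -0.3215, -0.0323]
tool_rot: [-3.141, -0.0, 3.141]
force: [-11.4, 4.0, 35.3]
grip_width: 0.0288
```

It is down. Backing off, releasing and lifting.

```bash
python3 -m creep '[{"rx":0,"ry":0,"rz":0,"tx":0,"ty":0,"tz":-2,"hand":0.8},{"rx":0,"ry":0,"rz":0,"tx":0,"ty":0,"tz":-2,"hand":-0.15},{"rx":0,"ry":0,"rz":0,"tx":0,"ty":0,"tz":-2,"hand":-0.15},{"rx":0,"ry":0,"rz":0,"tx":0,"ty":0,"tz":-2,"hand":-0.15},{"rx":0,"ry":0,"rz":0,"tx":0,"ty":0,"tz":-20,"hand":-0.15},{"rx":0,"ry":0,"rz":0,"tx":0,"ty":0,"tz":-65,"hand":-0.15},{"rx":0,"ry":0,"rz":0,"tx":0,"ty":0,"tz":-115,"hand":-0.15},{"rx":0,"ry":0,"rz":0,"tx":0,"ty":0,"tz":-165,"hand":-0.15}]'
python3 - <<'E'
from h import *
f=viewer.grab_frame("side");cv2.imwrite("pics/s18.png",cv2.resize(f["pixels"][90:230,220:380],None,fx=4,fy=4,interpolation=cv2.INTER_CUBIC))
go((.564,.3003,.27),150)
E
```

```text
clock: 19.75
position: [0.5065, -0.3207, 0.1348]
tool_rot: [3.141, 0.0, -3.141]
force: [1.4, -0.9, 0.2]
grip_width: 0.0488
t [ -55.6  621.4 -129.3] r [-0.1   0.49 30.04] | pos [ 0.5098 -0.3216  0.1427] yaw -179.96 q [ 1.03  0.67 -0.86  1.69  0.58  1.05  1.55] clk 19.8 F [ 3.6 -1.7 12.3] w 0.049
```

View pics/s18.png

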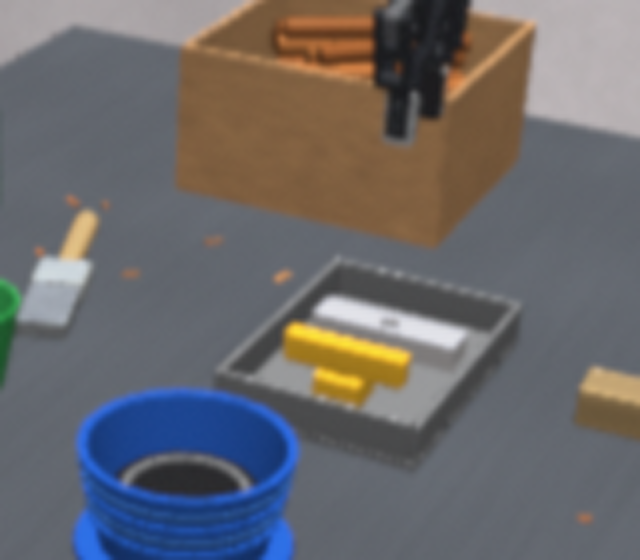

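The nut and strap both lie in the tray. Returning above the cone.

```bash
python3 -m creep '[{"rx":0,"ry":0,"rz":0,"tx":0,"ty":20,"tz":-45,"hand":-0.1},{"rx":0,"ry":0,"rz":2,"tx":-4,"ty":60,"tz":-75,"hand":-0.1},{"rx":0,"ry":0,"rz":5,"tx":-9,"ty":105,"tz":-95,"hand":-0.1},{"rx":0,"ry":0,"rz":8,"tx":-14,"ty":153,"tz":-105,"hand":-0.1},{"rx":0,"ry":0,"rz":11,"tx":-19,"ty":202,"tz":-115,"hand":-0.1},{"rx":0,"ry":0,"rz":14,"tx":-24,"ty":251,"tz":-120,"hand":-0.1},{"rx":0,"ry":0,"rz":17,"tx":-29,"ty":300,"tz":-120,"hand":-0.1},{"rx":0,"ry":0,"rz":20,"tx":-34,"ty":349,"tz":-120,"hand":-0.1}]'
python3 - <<'E'
from h import *
go((.564,.3003,.27),150)
E
```

```text
clock: 20.6
position: [0.5404, 0.0298, 0.2532]
tool_rot: [3.142, 0.001, 2.791]
force: [1.4, -1.9, 0.0]
grip_width: 0.0468
t [ 70.8 262.1 -16.9] r [0.01 0.07 9.89] | pos [0.5404 0.0298 0.2532] yaw 159.89 q [ 0.5   0.45 -0.92  1.72  0.39  1.17  0.7 ] clk 20.6 F [ 1.4 -1.9  0. ] w 0.0468
```

```bash
python3 -m creep '[{"rx":0,"ry":0,"rz":3,"tx":12,"ty":45,"tz":-5,"hand":-0.1},{"rx":0,"ry":0,"rz":6,"tx":24,"ty":90,"tz":-10,"hand":-0.1},{"rx":0,"ry":0,"rz":9.9,"tx":36,"ty":137,"tz":-14,"hand":-0.1},{"rx":0,"ry":0,"rz":9.9,"tx":49,"ty":183,"tz":-17,"hand":-0.1},{"rx":0,"ry":0,"rz":9.9,"tx":62,"ty":230,"tz":-17,"hand":-0.1},{"rx":0,"ry":0,"rz":9.9,"tx":70,"ty":258,"tz":-17,"hand":-0.1},{"rx":0,"ry":0,"rz":9.9,"tx":70,"ty":258,"tz":-17,"hand":-0.1},{"rx":0,"ry":0,"rz":9.9,"tx":70,"ty":258,"tz":-17,"hand":-0.1}]'
python3 - <<'E'
from h import *; import pickle
s=bot.observe(); w=viewer.grab_frame("wrist")
pickle.dump((s,w),open("W19.pkl","wb"))
cv2.imwrite("pics/w19.png",cv2.resize(w["pixels"][60:310,130:380],None,fx=2.4,fy=2.4,interpolation=cv2.INTER_CUBIC))
go((.564,.3003,.056),150)
E
```

```text
clock: 21.4
position: [0.5626, 0.2946, 0.2695]
tool_rot: [3.141, -0.0, 2.621]
force: [0.1, -0.9, 0.2]
grip_width: 0.0471
t [  2.6   6.4 213.4] r [-0.01  0.01  0.1 ] | pos [0.563  0.2935 0.2694] yaw 150.1 q [-0.05  0.59 -0.85  1.45  0.45  1.31  0.12] clk 21.45 F [ 0.2 -0.8  0.2] w 0.0468
```

View pics/w19.png

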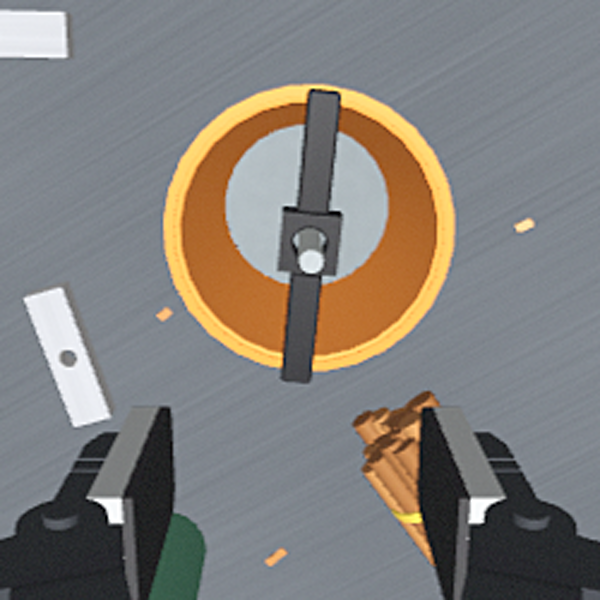

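Run:
```python
from h import *; import pickle
from scipy.optimize import least_squares
s,f=pickle.load(open("W19.pkl","rb"))
cv=lambda p:np.array(p)/2.4-.3+np.array([130,60])
a=onz(f,cv((324,91)),.114,s)-onz(f,cv((296,381)),.114,s); print("handle yaw",np.degrees(np.arctan2(a[1],a[0])),np.linalg.norm(a))
c=[onz(f,cv(p),.114,s) for p in [(283,207),(342,213),(337,276),(277,271)]]; print("hub",np.mean(c,0),[np.linalg.norm(c[i]-c[i-1]).round(4) for i in range(4)], np.degrees(np.arctan2(*((c[0]+c[1]-c[2]-c[3])[1::-1]))))
W=np.array([onz(f,cv(p),.092,s) for p in [(163,225),(456,227),(272,88),(205,325),(413,325),(205,127),(415,127)]])
r=least_squares(lambda v:np.hypot(W[:,0]-v[0],W[:,1]-v[1])-v[2],[.565,.3,.065]); print("cone lip",r.x,r.fun.round(4))
print("stud",onz(f,cv((311,262)),.148,s))
go((.5635,.3005,.054),145)
```

```text
handle yaw 145.01581164506223 0.1264328742018928
hub [0.56330937 0.30062055 0.114     ] [np.float64(0.0279), np.float64(0.0251), np.float64(0.0275), np.float64(0.0261)] 145.57463818132715
cone lip [0.56353944 0.3008073  0.06590655] [ 0.0006  0.0006 -0.0003 -0.0003 -0.0003 -0.0001 -0.0001]
stud [0.56414676 0.30002437 0.148     ]
t [  3.1   6.3 215.4] r [-0.01  0.01  5.1 ] | pos [0.563  0.2935 0.2694] yaw 150.1 q [-0.05  0.59 -0.85  1.45  0.45  1.31  0.12] clk 21.45 F [ 0.2 -0.8  0.2] w 0.0468
```

```bash
python3 -m creep '[{"rx":0,"ry":0,"rz":5,"tx":3,"ty":6,"tz":20,"hand":-0.1},{"rx":0,"ry":0,"rz":5,"tx":3,"ty":6,"tz":60,"hand":-0.1},{"rx":0,"ry":0,"rz":5,"tx":3,"ty":6,"tz":105,"hand":-0.1},{"rx":0,"ry":0,"rz":5,"tx":3,"ty":6,"tz":145,"hand":-0.1},{"rx":0,"ry":0,"rz":5,"tx":3,"ty":6,"tz":175,"hand":-0.1},{"rx":0,"ry":0,"rz":5,"tx":3,"ty":6,"tz":190,"hand":-0.1},{"rx":0,"ry":0,"rz":5,"tx":3,"ty":6,"tz":192,"hand":-0.1},{"rx":0,"ry":0,"rz":5,"tx":3,"ty":6,"tz":192,"hand":-0.1}]'
python3 - <<'E'
from h import *
go((.5634,.3005,.058),145.2)
w=viewer.grab_frame("wrist"); f=viewer.grab_frame("side")
cv2.imwrite("pics/w20.png",cv2.resize(w["pixels"][130:384,100:410],None,fx=2.3,fy=2.3,interpolation=cv2.INTER_CUBIC))
cv2.imwrite("pics/s20.png",cv2.resize(f["pixels"][180:320,110:250],None,fx=4.2,fy=4.2,interpolation=cv2.INTER_CUBIC))
E
```

```text
clock: 22.25
position: [0.5643, 0.3006, 0.078]
tool_rot: [3.141, 0.0, 2.532]
force: [-0.0, -0.6, 0.5]
grip_width: 0.0474
t [ 0.7 -0.6 20. ] r [ 0.06  0.03 -0.15] | pos [0.5643 0.3006 0.078 ] yaw 145.05 q [-0.12  0.78 -0.73  1.63  0.6   0.97 -0.1 ] clk 22.25 F [-0.  -0.6  0.5] w 0.0474
```

View pics/w20.png

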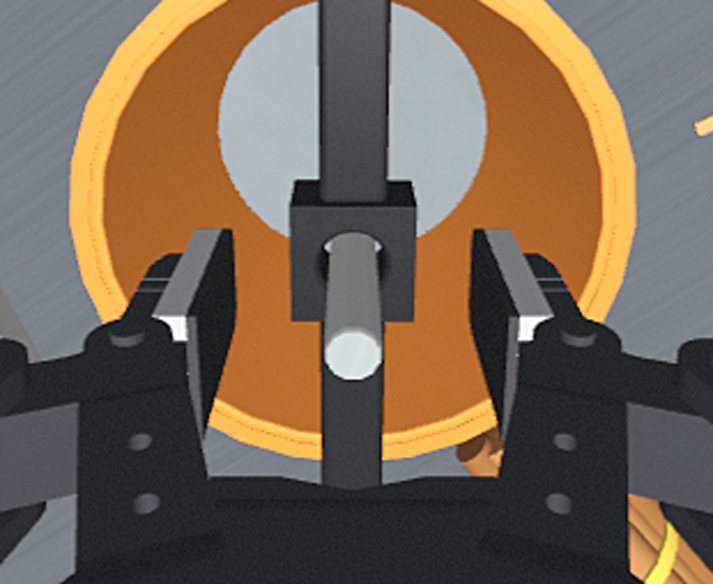

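View pics/s20.png

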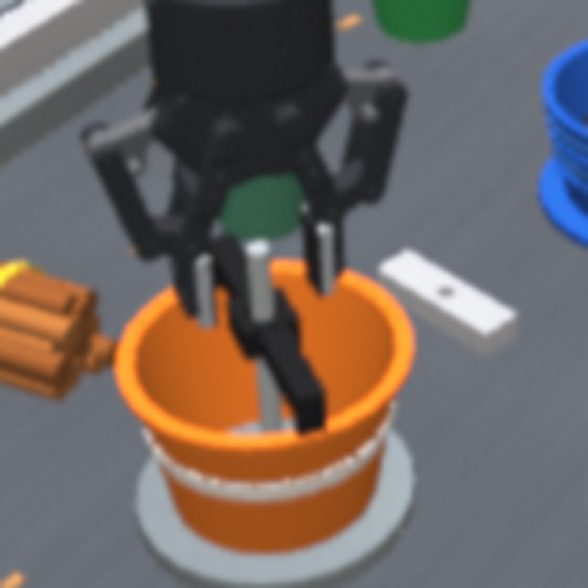

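The pads are square to the hub and the stud sits between them. The tips are about 3 mm above the hub top, and the body is about 33 mm above the stud end. I'll go 19 mm lower and grip firmly.

```bash
python3 -m creep '[{"rx":0,"ry":0,"rz":0,"tx":0,"ty":0,"tz":10,"hand":-0.1},{"rx":0,"ry":0,"rz":0,"tx":0,"ty":0,"tz":19,"hand":-0.1},{"rx":0,"ry":0,"rz":0,"tx":0,"ty":0,"tz":19,"hand":0.1},{"rx":0,"ry":0,"rz":0,"tx":0,"ty":0,"tz":19,"hand":0.9},{"rx":0,"ry":0,"rz":0,"tx":0,"ty":0,"tz":19,"hand":0.9},{"rx":0,"ry":0,"rz":0,"tx":0,"ty":0,"tz":19,"hand":0.9},{"rx":0,"ry":0,"rz":0,"tx":0,"ty":0,"tz":19,"hand":0.9}]' 80
python3 - <<'E'
from h import *
go((.5634,.3005,.058),145.2)
E
```

```text
clock: 23.05
position: [0.5636, 0.3008, 0.0579]
tool_rot: [3.141, 0.0, 2.532]
force: [-0.0, 0.5, -1.0]
grip_width: 0.0243
t [ 0.  -0.4 -0.1] r [ 0.01  0.   -0.11] | pos [0.5636 0.3008 0.0579] yaw 145.09 q [-0.13  0.8  -0.72  1.64  0.62  0.94 -0.11] clk 23.05 F [-0.   0.5 -1. ] w 0.0243
```

Gripped (24 mm). Reference: TCP z = 0.058 with the cone bottom at 0.012. Lifting 165 mm straight up.

```bash
python3 -m creep '[{"rx":0,"ry":0,"rz":0,"tx":0,"ty":0,"tz":-8,"hand":0.9},{"rx":0,"ry":0,"rz":0,"tx":0,"ty":0,"tz":-22,"hand":0.9},{"rx":0,"ry":0,"rz":0,"tx":0,"ty":0,"tz":-45,"hand":0.9},{"rx":0,"ry":0,"rz":0,"tx":0,"ty":0,"tz":-75,"hand":0.9},{"rx":0,"ry":0,"rz":0,"tx":0,"ty":0,"tz":-110,"hand":0.9},{"rx":0,"ry":0,"rz":0,"tx":0,"ty":0,"tz":-145,"hand":0.9},{"rx":0,"ry":0,"rz":0,"tx":0,"ty":0,"tz":-165,"hand":0.9},{"rx":0,"ry":0,"rz":0,"tx":0,"ty":0,"tz":-165,"hand":0.9}]'
python3 - <<'E'
from h import *
f=viewer.grab_frame("side");cv2.imwrite("pics/s21.png",cv2.resize(f["pixels"][90:330,80:320],None,fx=2.5,fy=2.5,interpolation=cv2.INTER_CUBIC))
go((.5243,-.0177,.225),165)
E
```

```text
clock: 23.85
position: [0.5645, 0.3017, 0.227]
tool_rot: [3.137, 0.002, 2.532]
force: [0.9, -0.2, -2.1]
grip_width: 0.0246
t [-149.9 -284.1   -0.7] r [  0.12   0.1  -19.91] | pos [0.564  0.3011 0.2248] yaw 145.09 q [-0.07  0.63 -0.81  1.5   0.47  1.22  0.  ] clk 23.9 F [ 0.  -0.2 -2.6] w 0.0244
```

View pics/s21.png

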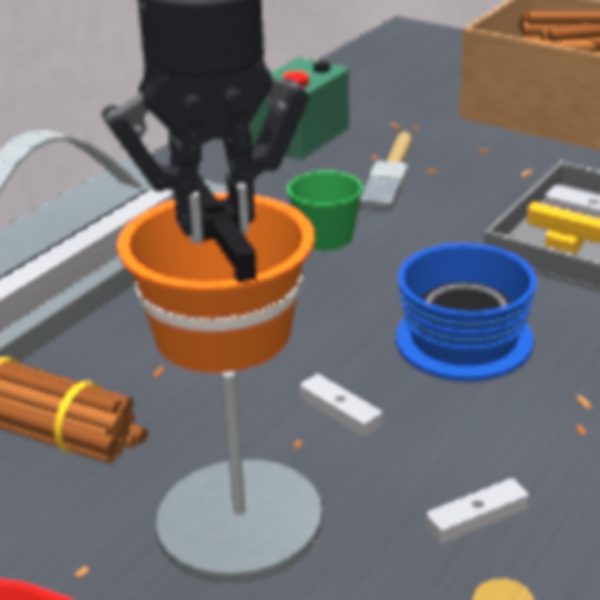

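The cone hangs level and clear of the stud top (side crop (230,375)). Carrying it over the stack.

```bash
python3 -m creep '[{"rx":0,"ry":0,"rz":0,"tx":-8,"ty":-15,"tz":0,"hand":0.9},{"rx":0,"ry":0,"rz":0,"tx":-26,"ty":-50,"tz":0,"hand":0.9},{"rx":0,"ry":0,"rz":0,"tx":-47,"ty":-90,"tz":0,"hand":0.9},{"rx":0,"ry":0,"rz":0,"tx":-69,"ty":-130,"tz":0,"hand":0.9},{"rx":0,"ry":0,"rz":0,"tx":-90,"ty":-170,"tz":0,"hand":0.9},{"rx":0,"ry":0,"rz":0,"tx":-111,"ty":-210,"tz":0,"hand":0.9},{"rx":0,"ry":0,"rz":0,"tx":-130,"ty":-246,"tz":0,"hand":0.9},{"rx":0,"ry":0,"rz":0,"tx":-143,"ty":-271,"tz":0,"hand":0.9}]'
python3 -m creep '[{"rx":0,"ry":0,"rz":0,"tx":-7,"ty":-13,"tz":0,"hand":0.9},{"rx":0,"ry":0,"rz":0,"tx":-7,"ty":-13,"tz":0,"hand":0.9},{"rx":0,"ry":0,"rz":0,"tx":-7,"ty":-13,"tz":0,"hand":0.9}]'
python3 - <<'E'
from h import *
go((.5243,-.0177,.225),145.1)
s=bot.observe();print(s["tool_rot"])
f=viewer.grab_frame("side");cv2.imwrite("pics/s22.png",cv2.resize(f["pixels"][60:260,180:380],None,fx=3,fy=3,interpolation=cv2.INTER_CUBIC))
w=viewer.grab_frame("wrist");cv2.imwrite("pics/w22.png",w["pixels"])
f=viewer.grab_frame("scene");cv2.imwrite("pics/c22.png",cv2.resize(f["pixels"][90:250,170:330],None,fx=3.7,fy=3.7,interpolation=cv2.INTER_CUBIC))
E
```

```text
clock: 24.7
position: [0.5246, -0.0066, 0.222]
tool_rot: [-3.14, -0.001, 2.53]
force: [0.8, -0.0, -2.4]
grip_width: 0.0245
clock: 25.0
position: [0.524, -0.017, 0.2226]
tool_rot: [3.141, -0.001, 2.533]
force: [0.1, 0.8, -1.7]
grip_width: 0.0243
t [-0.6 -0.4 -2.4] r [ 0.02 -0.03  0.03] | pos [ 0.524  -0.017   0.2226] yaw 145.13 q [ 0.56  0.44 -0.86  1.8   0.37  1.08  0.53] clk 25.0 F [ 0.1  0.8 -1.7] w 0.0243
[ 3.14118540e+00 -6.02023354e-04  2.53295168e+00]
```

View pics/s22.png

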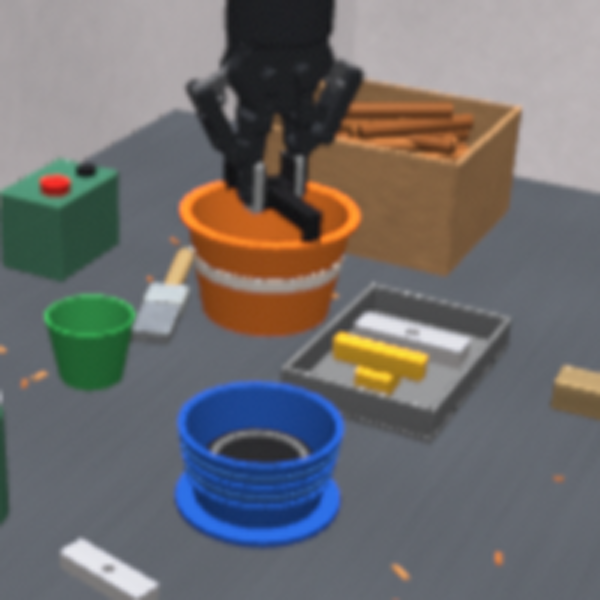

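View pics/w22.png

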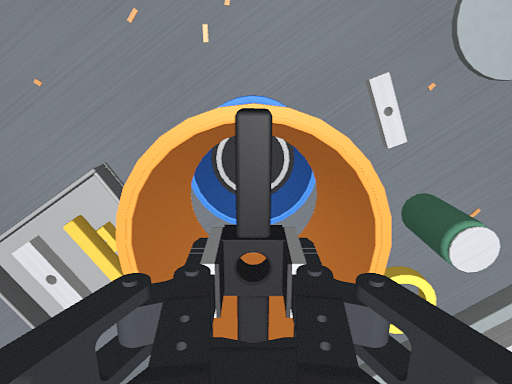

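View pics/c22.png

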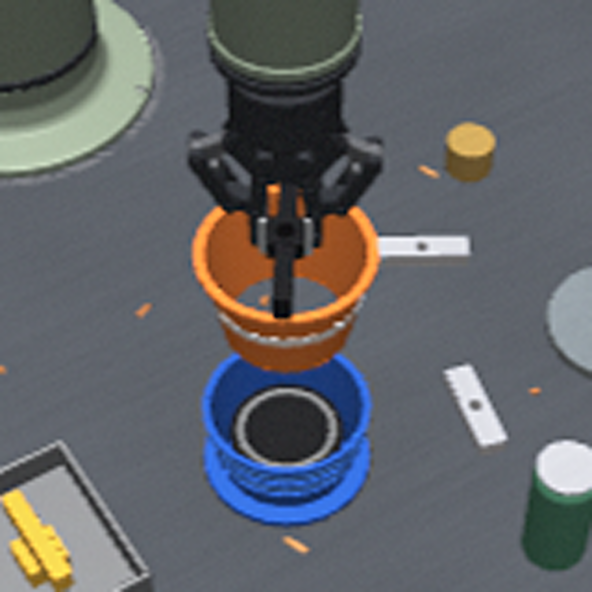

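The cone hangs upright directly above the stack: side crop (268,260) over (260,420), scene crop (287,255) over (287,400). Lowering to just above the rim.

```bash
python3 -m creep '[{"rx":0,"ry":0,"rz":0,"tx":0,"ty":0,"tz":15,"hand":0.9},{"rx":0,"ry":0,"rz":0,"tx":0,"ty":0,"tz":40,"hand":0.9},{"rx":0,"ry":0,"rz":0,"tx":0,"ty":0,"tz":65,"hand":0.9},{"rx":0,"ry":0,"rz":0,"tx":0,"ty":0,"tz":82,"hand":0.9},{"rx":0,"ry":0,"rz":0,"tx":0,"ty":0,"tz":92,"hand":0.9},{"rx":0,"ry":0,"rz":0,"tx":0,"ty":0,"tz":95,"hand":0.9},{"rx":0,"ry":0,"rz":0,"tx":0,"ty":0,"tz":95,"hand":0.9},{"rx":0,"ry":0,"rz":0,"tx":0,"ty":0,"tz":95,"hand":0.9}]'
python3 - <<'E'
from h import *
go((.5243,-.0177,.088),145.1)
f=viewer.grab_frame("side");cv2.imwrite("pics/s23.png",cv2.resize(f["pixels"][130:260,200:330],None,fx=4.5,fy=4.5,interpolation=cv2.INTER_CUBIC))
f=viewer.grab_frame("scene");cv2.imwrite("pics/c23.png",cv2.resize(f["pixels"][130:250,190:310],None,fx=4.8,fy=4.8,interpolation=cv2.INTER_CUBIC))
E
```

```text
clock: 25.95
position: [0.5245, -0.0179, 0.1284]
tool_rot: [3.141, 0.001, 2.532]
force: [0.5, -0.0, -2.3]
grip_width: 0.0243
t [ 0.3  0.  40.4] r [ 0.03  0.04 -0.  ] | pos [ 0.5245 -0.0179  0.1284] yaw 145.1 q [ 0.49  0.55 -0.78  1.9   0.5   0.89  0.43] clk 25.95 F [ 0.5 -0.  -2.3] w 0.0243
```

View pics/s23.png

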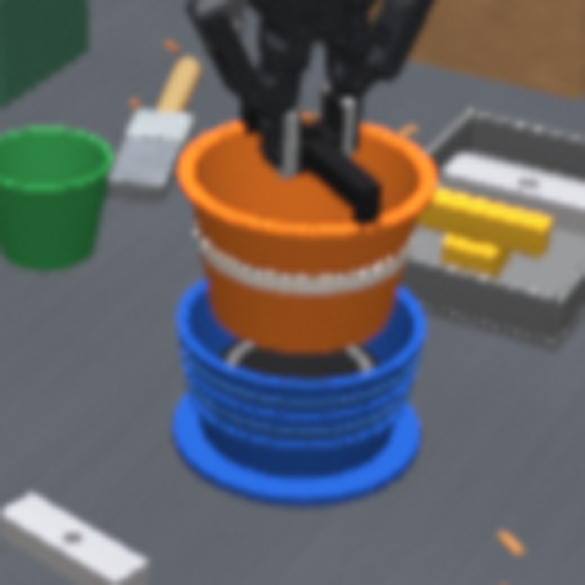

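View pics/c23.png

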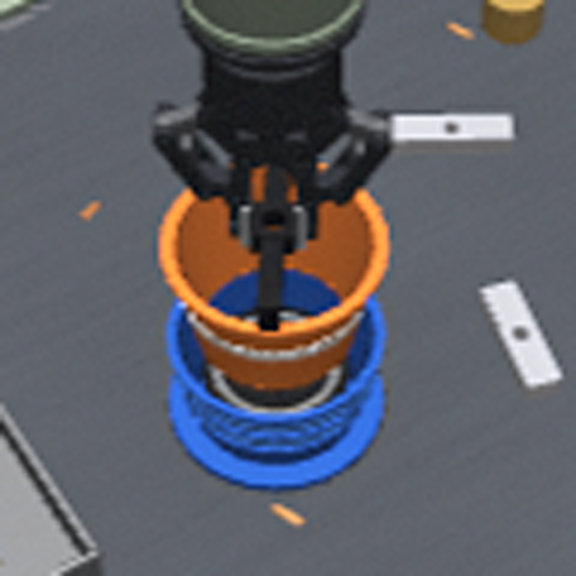

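Run:
```python
from h import *
s=bot.observe(); b=s["position"][2]-.0459; print("bottom",b)
for n,o,k in (("side",(200,130),4.5),("scene",(190,130),4.8)):
    f=viewer.grab_frame(n)
    for z in (.0,.075,b,b+.08):
        print(n,round(z,3),((proj(f,(.5243,-.0177,z))[0]-o)*k).round(1))
    # circle extents
    th=np.linspace(0,2*np.pi,200)
    for r,z,nm in ((.0665,.075,"stack"),(.066,b+.08,"lip")):
        P=np.c_[.5243+r*np.cos(th),-.0177+r*np.sin(th),0*th+z]; q=(proj(f,P)-o)*k; print(nm,q.min(0).round(0),q.max(0).round(0))
```

```text
bottom 0.08254820404923033
side 0.0 [296.3 433. ]
side 0.075 [301.5 316.4]
side 0.083 [302.  304.2]
side 0.163 [307.9 170. ]
stack [177. 255.] [426. 384.]
lip [179. 114.] [437. 232.]
scene 0.0 [273.1 400.9]
scene 0.075 [272.6 330.3]
scene 0.083 [272.5 322.8]
scene 0.163 [272. 240.]
stack [163. 245.] [382. 420.]
lip [158. 154.] [386. 331.]
```

The model circles match both views: side within 0.5 px, scene about 0.5 px relative. So the cone is centred to 1–1.5 mm, against 4.5 mm clearance. Inserting to just above the ring.

```bash
python3 -m creep '[{"rx":0,"ry":0,"rz":0,"tx":0,"ty":0,"tz":8,"hand":0.9},{"rx":0,"ry":0,"rz":0,"tx":0,"ty":0,"tz":16,"hand":0.9},{"rx":0,"ry":0,"rz":0,"tx":0,"ty":0,"tz":24,"hand":0.9},{"rx":0,"ry":0,"rz":0,"tx":0,"ty":0,"tz":31,"hand":0.9},{"rx":0,"ry":0,"rz":0,"tx":0,"ty":0,"tz":35,"hand":0.9},{"rx":0,"ry":0,"rz":0,"tx":0,"ty":0,"tz":35,"hand":0.9},{"rx":0,"ry":0,"rz":0,"tx":0,"ty":0,"tz":35,"hand":0.9}]'
python3 - <<'E'
from h import *
go((.5243,-.0177,.0759),145.1)
E
```

```text
clock: 26.85
position: [0.5242, -0.0179, 0.0929]
tool_rot: [3.141, -0.0, 2.532]
force: [-0.9, 0.5, -2.2]
grip_width: 0.0243
t [ 0.   0.2 17. ] r [ 0.01 -0.   -0.  ] | pos [ 0.5242 -0.0179  0.0929] yaw 145.1 q [ 0.47  0.6  -0.75  1.93  0.55  0.83  0.38] clk 26.85 F [-0.9  0.5 -2.2] w 0.0243
```

No contact so far. Pushing down slowly toward contact at TCP ≈ 0.088.

```bash
python3 -m creep '[{"rx":0,"ry":0,"rz":0,"tx":0,"ty":0,"tz":2,"hand":0.9},{"rx":0,"ry":0,"rz":0,"tx":0,"ty":0,"tz":4,"hand":0.9},{"rx":0,"ry":0,"rz":0,"tx":0,"ty":0,"tz":4,"hand":0.9}]'
python3 -m creep '[{"rx":0,"ry":0,"rz":0,"tx":0,"ty":0,"tz":1,"hand":0.9},{"rx":0,"ry":0,"rz":0,"tx":0,"ty":0,"tz":2,"hand":0.9},{"rx":0,"ry":0,"rz":0,"tx":0,"ty":0,"tz":2,"hand":0.9}]'
python3 -m creep '[{"rx":0,"ry":0,"rz":0,"tx":0,"ty":0,"tz":1,"hand":0.9},{"rx":0,"ry":0,"rz":0,"tx":0,"ty":0,"tz":2,"hand":0.9},{"rx":0,"ry":0,"rz":0,"tx":0,"ty":0,"tz":2,"hand":0.9}]'
```

```text
clock: 27.15
position: [0.524, -0.0181, 0.0887]
tool_rot: [-3.142, -0.0, 2.532]
force: [0.4, -0.4, -2.3]
grip_width: 0.0242
clock: 27.45
position: [0.5245, -0.018, 0.0871]
tool_rot: [3.141, 0.001, 2.532]
force: [-0.5, -1.6, 4.1]
grip_width: 0.0241
clock: 27.75
position: [0.5245, -0.018, 0.0852]
tool_rot: [3.141, 0.001, 2.532]
force: [0.0, -1.1, 6.6]
grip_width: 0.0244
```

Contact came at TCP ≈ 0.088 as predicted, and the ring is yielding at about 9–12 N. Continuing to TCP 0.076.

```bash
python3 -m creep '[{"rx":0,"ry":0,"rz":0,"tx":0,"ty":0,"tz":1,"hand":0.9},{"rx":0,"ry":0,"rz":0,"tx":0,"ty":0,"tz":2,"hand":0.9},{"rx":0,"ry":0,"rz":0,"tx":0,"ty":0,"tz":3,"hand":0.9},{"rx":0,"ry":0,"rz":0,"tx":0,"ty":0,"tz":4,"hand":0.9},{"rx":0,"ry":0,"rz":0,"tx":0,"ty":0,"tz":4,"hand":0.9}]'
python3 - <<'E'
from h import *
go((.5243,-.0177,.0759),145.1)
f=viewer.grab_frame("side");cv2.imwrite("pics/s24.png",cv2.resize(f["pixels"][150:250,220:320],None,fx=6,fy=6,interpolation=cv2.INTER_CUBIC))
E
```

```text
clock: 28.25
position: [0.5246, -0.018, 0.0812]
tool_rot: [3.141, 0.001, 2.532]
force: [-1.5, -0.4, 6.3]
grip_width: 0.0243
t [0.4 0.1 5.3] r [ 0.02  0.05 -0.01] | pos [ 0.5246 -0.018   0.0812] yaw 145.09 q [ 0.45  0.62 -0.73  1.93  0.57  0.81  0.37] clk 28.25 F [-1.5 -0.4  6.3] w 0.0243
```

View pics/s24.png

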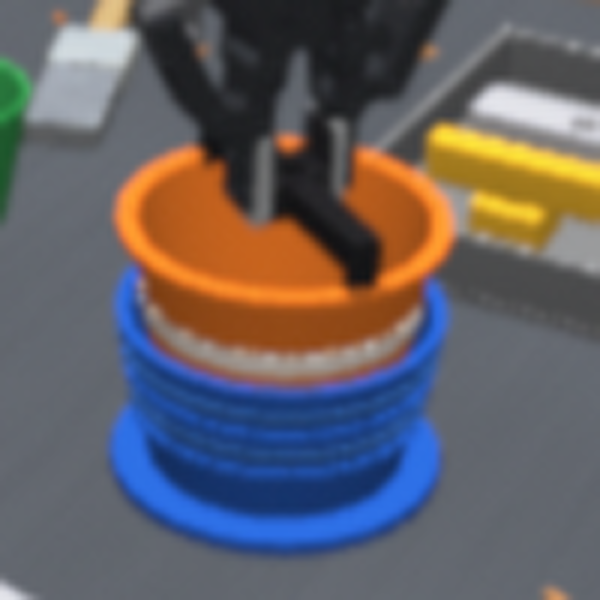

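By force and travel the ring is at about 7 mm. 5 mm more reaches mid-band.

```bash
python3 -m creep '[{"rx":0,"ry":0,"rz":0,"tx":0,"ty":0,"tz":1,"hand":0.9},{"rx":0,"ry":0,"rz":0,"tx":0,"ty":0,"tz":2,"hand":0.9},{"rx":0,"ry":0,"rz":0,"tx":0,"ty":0,"tz":3,"hand":0.9},{"rx":0,"ry":0,"rz":0,"tx":0,"ty":0,"tz":4,"hand":0.9},{"rx":0,"ry":0,"rz":0,"tx":0,"ty":0,"tz":5,"hand":0.9},{"rx":0,"ry":0,"rz":0,"tx":0,"ty":0,"tz":5,"hand":0.9},{"rx":0,"ry":0,"rz":0,"tx":0,"ty":0,"tz":5,"hand":0.9}]'
python3 - <<'E'
from h import *
go((.5243,-.0177,.0759),145.1)
s=bot.observe()
f=viewer.grab_frame("side");
cv2.imwrite("pics/s25.png",cv2.resize(f["pixels"][150:250,220:320],None,fx=6,fy=6,interpolation=cv2.INTER_CUBIC))
b=s["position"][2]-.0459; o=(220,150)
# predicted near-side features: lip, band edges, rim
C=-ext(f)[0].T@ext(f)[1]; d=C[:2]-np.array([.5243,-.0177]); d/=np.linalg.norm(d)
for nm,r,z in (("rim",.0665,.075),("rim inner",.0605,.075),("lip",.066,b+.08),("band top",.048+.175*.05,b+.05),("band bot",.048+.175*.04,b+.04)):
    print(nm,((proj(f,(.5243+d[0]*r,-.0177+d[1]*r,z))[0]-o)*6).round(0))
E
```

```text
clock: 29.0
position: [0.5245, -0.018, 0.0762]
tool_rot: [3.141, 0.001, 2.532]
force: [-0.9, -0.9, 6.8]
grip_width: 0.0244
t [0.3 0.1 0.3] r [ 0.02  0.04 -0.01] | pos [ 0.5245 -0.018   0.0762] yaw 145.09 q [ 0.45  0.62 -0.73  1.94  0.58  0.8   0.36] clk 29.0 F [-0.9 -0.9  6.8] w 0.0244
rim [278. 392.]
rim inner [278. 384.]
lip [281. 312.]
band top [279. 367.]
band bot [278. 386.]
```

View pics/s25.png

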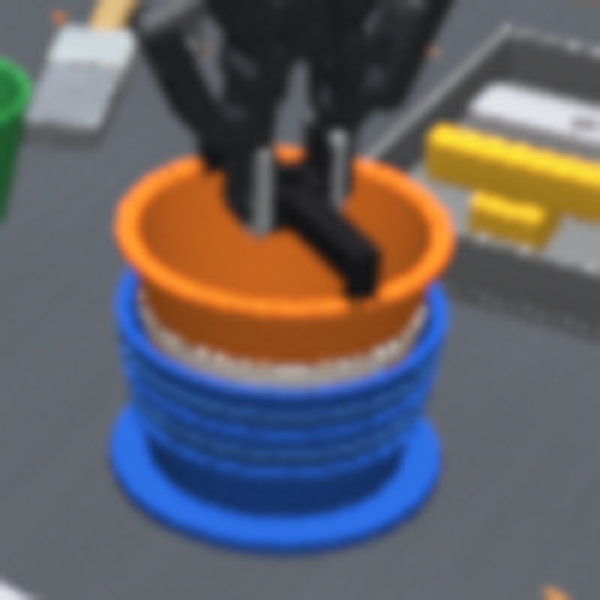

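The predicted and observed band and lip rows agree: lip ~312, band 367–386, rim hiding the rest from ~385. The ring is at about 11.8 mm, mid-band. Releasing and retracting straight up.

```bash
python3 -m creep '[{"rx":0,"ry":0,"rz":0,"tx":0,"ty":0,"tz":0,"hand":0.4},{"rx":0,"ry":0,"rz":0,"tx":0,"ty":0,"tz":0,"hand":0.1},{"rx":0,"ry":0,"rz":0,"tx":0,"ty":0,"tz":0,"hand":-0.1},{"rx":0,"ry":0,"rz":0,"tx":0,"ty":0,"tz":0,"hand":-0.1},{"rx":0,"ry":0,"rz":0,"tx":0,"ty":0,"tz":0,"hand":-0.1}]' 30
python3 - <<'E'
from h import *
w=viewer.grab_frame("wrist");cv2.imwrite("pics/w26.png",w["pixels"])
E
```

```text
clock: 29.55
position: [0.5241, -0.018, 0.0758]
tool_rot: [3.142, -0.0, 2.532]
force: [0.4, 0.1, -0.3]
grip_width: 0.0466
```

View pics/w26.png

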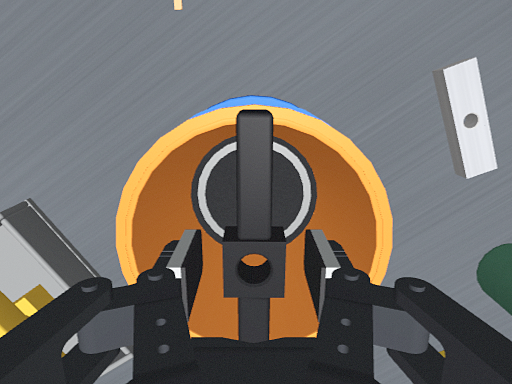

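The pads are clear of the hub on both sides ((188,270) and (318,270), hub 223–285). Retracting.

```bash
python3 -m creep '[{"rx":0,"ry":0,"rz":0,"tx":0,"ty":0,"tz":-8,"hand":-0.1},{"rx":0,"ry":0,"rz":0,"tx":0,"ty":0,"tz":-20,"hand":-0.1},{"rx":0,"ry":0,"rz":0,"tx":0,"ty":0,"tz":-50,"hand":-0.1},{"rx":0,"ry":0,"rz":0,"tx":0,"ty":0,"tz":-90,"hand":-0.1},{"rx":0,"ry":0,"rz":0,"tx":0,"ty":0,"tz":-135,"hand":-0.1},{"rx":0,"ry":0,"rz":0,"tx":0,"ty":0,"tz":-180,"hand":-0.1},{"rx":0,"ry":0,"rz":0,"tx":0,"ty":0,"tz":-200,"hand":-0.1},{"rx":0,"ry":0,"rz":0,"tx":0,"ty":0,"tz":-200,"hand":-0.1}]'
python3 - <<'E'
from h import *; import pickle
s=bot.observe();w=viewer.grab_frame("wrist");cv2.imwrite("pics/w27.png",w["pixels"]); pickle.dump((s,w),open("W27.pkl","wb"))
f=viewer.grab_frame("side");cv2.imwrite("pics/s27.png",cv2.resize(f["pixels"][150:250,220:320],None,fx=6,fy=6,interpolation=cv2.INTER_CUBIC))
f=viewer.grab_frame("scene");cv2.imwrite("pics/c27.png",f["pixels"]); cv2.imwrite("pics/c27c.png",cv2.resize(f["pixels"][150:250,190:310],None,fx=5,fy=5,interpolation=cv2.INTER_CUBIC))
go((.52,-.018,.28),145)
E
```

```text
clock: 30.4
position: [0.5252, -0.0176, 0.2796]
tool_rot: [3.139, 0.005, 2.532]
force: [-0.1, 0.1, -1.7]
grip_width: 0.0469
t [ 3.1 -2.  -4.4] r [-0.02 -0.02  0.09] | pos [ 0.5237 -0.0181  0.2756] yaw 145.09 q [ 0.59  0.38 -0.88  1.73  0.32  1.18  0.58] clk 30.55 F [ 0.5 -0.2 -1.1] w 0.047
```

View pics/w27.png

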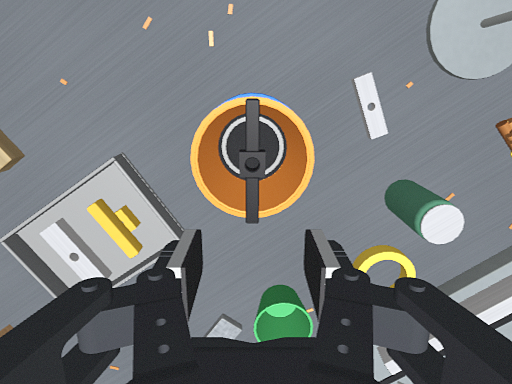

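View pics/s27.png

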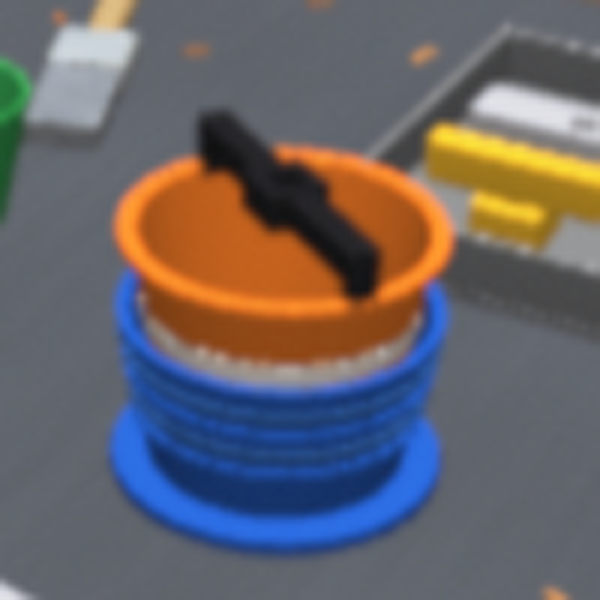

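View pics/c27.png

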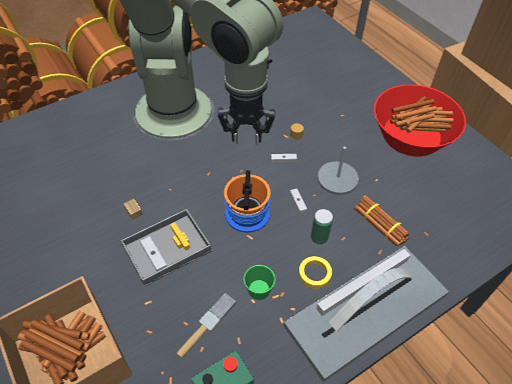

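The cone sits upright in the stack with the rim inside the white band, unchanged after release. The nut and strap are in the tray, the bystanders have not moved, and the gripper is clear. Handing in.

Run:
```python
from h import *
print(bot.job_done())
```

```text
the job is handed in; nothing more can be done
None
```

The job is done and handed in at about 30.5 s of the 72 s allowed. The interface returned no verdict.

- **What I did:** I lifted off the yellow nut, then the 110 mm strap, and laid both in the grey tray. I then lifted the cone off the stud, lowered it gripped into the blue stack and pushed it down. The gripper was open and clear of everything at the end.
- **Cone depth:** The ring was touched at TCP z ≈ 0.088 and pushed to 0.0762, so it is about 12 mm down, the middle of the band. That comes from arm travel. The side picture agrees: the rim lies within the white band, and it looked the same after release.
- **Cone position:** It stood upright after release. I had centred it over the stack to about 1–1.5 mm before lowering.
- **Forces:** The highest were about 23 N setting down the nut and 35 N setting down the strap, both through the held parts. The push read about 7 N, roughly 9 N with the cone's weight added, so the ring gave way below the stated 12 N.
- **Bystanders:** In the last scene picture the can, tub, weight and block looked to be where they started; I checked this by eye.
- **What disagreed:** The real finger tips sit about 39 mm short of the reported TCP in all three cameras, against the description. My first nut approach therefore stopped too high and closed on air without touching anything, and I set all later grasp heights from the pictures.

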